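# Stand the round-bottomed cruets in wound rings on the cork mat

### The job

The round-bottomed cruets roll about in their wooden tray. For every cruet in the tray, slide one wound metal ring up off the posts of the stand and lay it flat, wholly on the cork mat, then stand the cruet upright in it, stopper up and settled in the ring's mouth, one cruet to a ring. Leave any spare ring on its post (or flat on the mat) and do not knock over or push away the squat jar and the slim jar, both with green lids, that stand close behind.

Things in the scene. Friction and masses are not known exactly. Their poses are not given: they have to be found in the camera images.
- cover: flat wooden cover board lying fixed over the stove's burners, 510 x 685 x 20 mm, long side along y; all the other things stand on its top, at z = 0.020 in the world. Origin at the centre of its underside
- trivet: round pressed-cork pot stand lying flat and fixed on the cover board, 209 mm across, 14 mm thick; origin at the centre of its underside, z up
- stand: dark wooden base plate, 178 x 56 x 14 mm, fixed on the cover board, with two upright light wooden posts 30 mm thick (slightly rounded tops, 75 mm above the cover board) standing 110 mm apart along its x axis, at x = -55 and +55 mm; origin at the centre of its underside. At the start two rings are stacked on each post
- post_a (a point): tip of the stand's post at its x = -55 mm, 75 mm above the cover board
- post_b (a point): tip of the stand's post at its x = +55 mm, 75 mm above the cover board
- tray: low open wooden tray, fixed on the cover board, 180 x 180 mm outside, walls 18 mm high and 7 mm thick, inner floor 7 mm above the cover board; the cruets stand loose in it at the start. Origin at the centre of its underside
- ring_1: short open ring wound of three turns of bright metal rod, 62 mm outside, hole 48 mm right through, 26 mm high, 80 g; origin at the centre of its underside, z along its axis. Starts as the lower ring on post a. Can be gripped across its outside
- ring_2: short open ring wound of three turns of bright metal rod, 62 mm outside, hole 48 mm right through, 26 mm high, 80 g; origin at the centre of its underside, z along its axis. Starts as the upper ring on post a. Can be gripped across its outside
- ring_3: short open ring wound of three turns of bright metal rod, 62 mm outside, hole 48 mm right through, 26 mm high, 80 g; origin at the centre of its underside, z along its axis. Starts as the lower ring on post b. Can be gripped across its outside
- ring_4: short open ring wound of three turns of bright metal rod, 62 mm outside, hole 48 mm right through, 26 mm high, 80 g; origin at the centre of its underside, z along its axis. Starts as the upper ring on post b. Can be gripped across its outside
- cruet_1: white round-bottomed cruet, 112 mm tall, 250 g: ball belly 60 mm across (centre 30 mm above origin), neck 22-26 mm thick, dark ball stopper 28 mm across fixed on top. Weighted low: on a flat surface it rocks and rights itself; in a ring friction may hold it tilted. Origin: lowest point of belly, z up the neck; seated in a ring it is about 14 mm above the ring's underside. May be absent
- stopper_1 (a point): centre of the ball stopper of cruet_1, 98 mm along its z axis from its origin
- cruet_2: white round-bottomed cruet, 112 mm tall, 250 g: ball belly 60 mm across (centre 30 mm above origin), neck 22-26 mm thick, dark ball stopper 28 mm across fixed on top. Weighted low: on a flat surface it rocks and rights itself; in a ring friction may hold it tilted. Origin: lowest point of belly, z up the neck; seated in a ring it is about 14 mm above the ring's underside. May be absent
- stopper_2 (a point): centre of the ball stopper of cruet_2, 98 mm along its z axis from its origin
- cruet_3: white round-bottomed cruet, 112 mm tall, 250 g: ball belly 60 mm across (centre 30 mm above origin), neck 22-26 mm thick, dark ball stopper 28 mm across fixed on top. Weighted low: on a flat surface it rocks and rights itself; in a ring friction may hold it tilted. Origin: lowest point of belly, z up the neck; seated in a ring it is about 14 mm above the ring's underside. May be absent
- stopper_3 (a point): centre of the ball stopper of cruet_3, 98 mm along its z axis from its origin
- cruet_4: white round-bottomed cruet, 112 mm tall, 250 g: ball belly 60 mm across (centre 30 mm above origin), neck 22-26 mm thick, dark ball stopper 28 mm across fixed on top. Weighted low: on a flat surface it rocks and rights itself; in a ring friction may hold it tilted. Origin: lowest point of belly, z up the neck; seated in a ring it is about 14 mm above the ring's underside. May be absent
- stopper_4 (a point): centre of the ball stopper of cruet_4, 98 mm along its z axis from its origin
- squat_jar: bystander: squat jar with a green lid, 68 mm wide, 84 mm tall; origin under its centre
- slim_jar: bystander: slim spice jar with a green cap, 46 mm wide, 106 mm tall; origin under its centre

How it is judged:
By the outcome, as a careful person would: the job done as asked, in the order asked, and still so for the second after the job is handed in, with the robot touching nothing.
Of cruet_1, cruet_2, cruet_3, cruet_4 only 3 to 4 are there at a start; the rules pass over those that are not, and their reading is None.
At some moment in a run one of cruet_1, cruet_2, cruet_3, cruet_4 may be knocked a few centimetres aside while the robot is not near it.
Once in a run the grip may slacken for a moment while it holds something.
It also fails if it takes over 210 s, if anything falls off the work surface, if the arm or the gripper's body presses on something with over 40 N, if the wrist force passes 120 N, or if a joint passes its speed limit or range.

### The arm

A 6-joint arm with a two-finger parallel gripper is mounted at the origin on a cart in front of the work surface, level with it; the furniture and walls round the work are solid. World frame = base frame: x ahead of the robot, y to its left, z up, the work surface at z = 0. Lengths are in m, angles in rad, forces in N, time in s.
With the tool pointing down it reaches from about 0.325 to 0.75 m from the base axis. Payload 7.6 kg.
Tool frame: the origin (TCP) lies midway between the tips of the shut fingers; the grasp point (between the pads) lies 19 mm behind it; z points along the fingers, y is the direction in which the jaws open and shut (so a half turn about z gives the same grasp; the last joint's range is limited). The gripper opens to 85 mm and grips with 20 to 120 N. Pads are 22 mm wide; open, the fingers measure 114 mm over their backs; the gripper's body (76 mm by 85 mm) begins 54 mm behind the grasp point. The pads swing forward as they close: fully open they stand 13 mm farther back than shut.
Start: joints at [1.084, 0.052, 1.401, -0, 1.689, -0.07], TCP at [0.213, 0.48, 0.231] pointing down, gripper open.
Joint ranges: [-2.9, 2.9], [-0.91, 2.17], [0.12, 2.37], [-1.06, 4.2], [0.26, 2.73], [-2.93, 2.93]. Speed limits (rad/s): [2.57, 2.57, 3.01, 3.14, 3.14, 3.14].

### API

Orientations are given as a unit quaternion [w, x, y, z].
In Python, from rig import * gives the robot as it stands.
- The arm moves only by the tool step_arm, never from a script. Its argument "moves" is text: rows parted by semicolons, each of 5 numbers parted by spaces: the shift along the world's x, y, z in cm, then the turn about the world's z in degrees, then the opening, from 0 (shut) to 1 (fully open). In form: dx dy dz turn jaw; .... A call has 1 to 8 rows; each row is the pose to reach, as a shift and turn from the pose commanded when the call began; what a row does not reach only later rows make up. A row lasts 1/10 s, in which the tool goes at most 50 mm and 8.59 degrees, less where a joint would pass 70% of its speed; a pose out of reach is approached as far as the arm can. A call with a gripper value outside its range is refused whole. The fingers move at their own pace and stop on an object; "squeeze" is the grip in N (left out, the last holds). Time passes only in rows, so rows that repeat a pose let the fingers close. It gives the time, the measured TCP pose, the force and the opening at its end, in the units of the state.
- observe(): the state, without advancing time (a new reading comes with each control period).
- snapshot(name): name is "scene" or "top" or "wrist"; returns the picture (400x640x3 uint8, blue, green, red); there is no depth.
- camera_params(name): a dict with "mtx" (3x3 intrinsics, pixels), "rvec" (rotation vector, rad) and "tvec" (3), from world to camera coordinates, as OpenCV has them. Camera axes: x right, y down, z forward; pixel columns grow to the right and rows downward; lengths in m; the calibration is good to about 2 mm. A picture is of the moment at which its call begins: read the wrist's pose just before it. camera_params takes no time and is no camera call; for the wrist camera it gives the pose at the moment of the call.
- finish_job(): hands the job in, once; it reports no verdict.
The state is a dict: "time_s": time; "joint_pos": joint angles; "qvel": joint speeds; "joint_torque": joint torques, N m; "position": TCP position; "eef_rot": TCP orientation; "wrist_force": force on the tool from outside, world axes, zero at the start; "ft_torque": the same for the moment, N m; "width": finger opening in m.
Only numpy, scipy, OpenCV 4.12 (cv2) and the standard library are available. Lean on these libraries where they do the work, as an engineer would, in place of code of your own. Each camera call takes 0.05 s, during which the arm holds its last target. There are 200 camera calls.

## Working session

There is one attempt and no reset: what is moved stays moved. The work goes in short steps, Python scripts to look and compute and a tool call to move; the robot and the scene stay as the last step left them, time stands still between calls to the robot, and variables do not carry over. Pictures are saved under pics/ and viewed, about 12 in all and at most 16, crops included, and the job is handed in when it is done.

Besides the shell and the picture viewer there is one more tool, called as a command line: name --argument value ..., lists and objects as JSON in quotes. step_arm: Moves the arm, as the interface text tells. Its arguments: {"type":"object","properties":{"moves":{"type":"string"},"squeeze":{"type":"number"}},"required":["moves"]}

```bash
ls; mkdir -p pics; python3 - <<'E'
from rig import *
import cv2,numpy as np
print(observe())
for n in("scene","top"):
    cv2.imwrite(f"pics/{n}0.png",snapshot(n)); p=camera_params(n); print(n,p)
E
```

```text
pics
{'time_s': 0.0, 'joint_pos': array([ 1.08369247e+00,  5.28358984e-02,  1.40179056e+00,  1.29644204e-05,
        1.68860912e+00, -7.03077833e-02]), 'qvel': array([ 0.00028031, -0.00123839,  0.00100137, -0.00197509, -0.0007875 ,
        0.00011771]), 'joint_torque': array([-1.03774935e-03, -3.81663001e+01, -3.60192776e+01, -2.15606001e-04,
        6.21943764e-03, -1.62947117e-05]), 'position': array([0.21236462, 0.47977706, 0.23043965]), 'eef_rot': array([-2.32183840e-04,  2.06892055e-01,  9.78363431e-01, -7.87994635e-04]), 'wrist_force': array([-0.34779961, -0.751602  ,  0.58121905]), 'ft_torque': array([ 0.02883334, -0.05822513, -0.01917505]), 'width': 0.08515350881761648}
scene {'mtx': array([[424.50861793,   0.        , 318.88783743],
       [  0.        , 424.50861793, 198.73592234],
       [  0.        ,   0.        ,   1.        ]]), 'rvec': array([ 0.79250732, -2.60323579,  1.0976883 ]), 'tvec': array([0.51129441, 0.33458989, 0.70841536])}
top {'mtx': array([[420.2793655 ,   0.        , 325.54215597],
       [  0.        , 420.2793655 , 198.62472454],
       [  0.        ,   0.        ,   1.        ]]), 'rvec': array([ 2.12531479, -2.10296116,  0.09193552]), 'tvec': array([-0.02136944,  0.65342964,  0.92351271])}
```

View pics/top0.png

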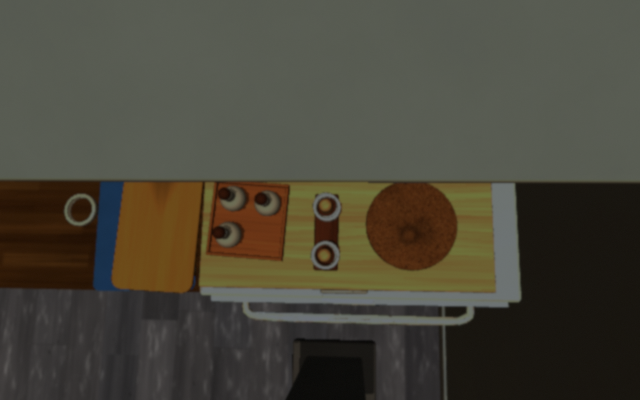

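View pics/scene0.png

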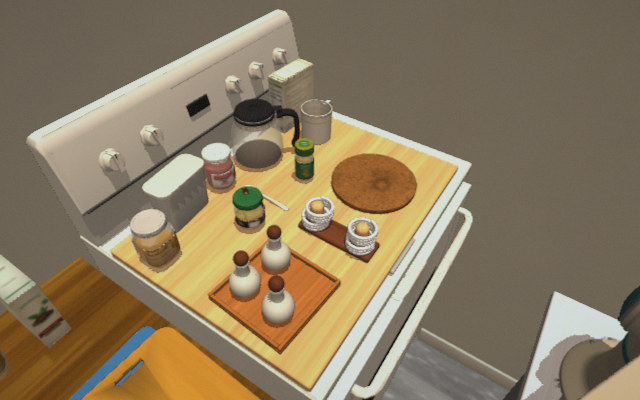

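Top view: three cruets with stoppers at about (224,193), (261,199) and (220,232), posts at (326,206) and (325,256), mat at (411,225). In the scene view the stoppers are at (274,232), (241,259) and (276,285), posts at (317,208) and (361,231), and the jars at (249,207) and (304,158). Something grey (a hood?) covers the top view above row 182.

```bash
cat > h.py <<'E'
import cv2,numpy as np
def cam(p): 
    R=cv2.Rodrigues(p["rvec"])[0]; return R,-R.T@np.ravel(p["tvec"])
def ray(p,uv):
    R,c=cam(p); d=R.T@np.linalg.inv(p["mtx"])@np.array([uv[0],uv[1],1.]); return c,d/np.linalg.norm(d)
def plane(p,uv,z):
    c,d=ray(p,uv); return c+d*(z-c[2])/d[2]
def tri(a,b):
    (c1,d1),(c2,d2)=a,b
    s=np.linalg.lstsq(np.c_[d1,-d2],c2-c1,rcond=None)[0]
    P,Q=c1+d1*s[0],c2+d2*s[1]; return (P+Q)/2,np.linalg.norm(P-Q)
def proj(p,X):
    return cv2.projectPoints(np.float64(X).reshape(-1,3),p["rvec"],p["tvec"],p["mtx"],None)[0].reshape(-1,2)
def blobs(m,lo=20):
    n,l,s,c=cv2.connectedComponentsWithStats(m.astype(np.uint8)); return [(c[i].round(1),s[i]) for i in range(1,n) if s[i][4]>=lo]
E
python3 - <<'E'
from rig import *
from h import *
np.set_printoptions(precision=4,suppress=True)
T,S,W=[camera_params(n) for n in("top","scene","wrist")]
print("cams",cam(T)[1],cam(S)[1],cam(W)[1])
# dark stoppers
for n,box in(("top",(200,180,290,262)),("scene",(205,215,345,345))):
    im=cv2.imread(f"pics/{n}0.png"); x0,y0,x1,y1=box; c=im[y0:y1,x0:x1].astype(int)
    for th in(40,60,75):
        print(n,th,[(b[0]+[x0,y0],b[1][4]) for b in blobs(c[...,2]<th,15)])
for a,b in(((224,193),(241,259)),((224,193),(274,232)),((261,199),(274,232)),((261,199),(241,259)),((261,199),(276,285)),((220,232),(276,285)),((220,232),(241,259)),((326,206),(317,208)),((325,256),(361,231))):
    print(a,b,*tri(ray(T,a),ray(S,b)))
print("trivet top",plane(T,(411,225),.034),plane(S,(374,182),.034))
for uv in((411,181),(411,270),(366,225),(457,225)):print(plane(T,uv,.034))
for uv in((209,255),(282,259),(289,185),(214,183)):print("tray",plane(T,uv,.038))
print("jars base", plane(S,(249,225),.02),plane(S,(304,178),.02))
cv2.imwrite("pics/wrist0.png",snapshot("wrist")) 
E
```

```text
cams [ 0.5091 -0.0761  1.0076] [0.2884 0.5139 0.7266] [0.1504 0.5073 0.3731]
top 40 [(array([226.1, 193.9]), np.int32(66)), (array([262.5, 198.7]), np.int32(76)), (array([220.8, 231.8]), np.int32(101))]
top 60 [(array([201.1, 211.7]), np.int32(92)), (array([219.3, 181.9]), np.int32(21)), (array([225.3, 194. ]), np.int32(187)), (array([243.8, 198.3]), np.int32(75)), (array([262. , 198.8]), np.int32(158)), (array([278. , 203.4]), np.int32(43)), (array([238.9, 232.1]), np.int32(82)), (array([220., 232.]), np.int32(197))]
top 75 [(array([219.4, 208. ]), np.int32(896)), (array([242.5, 198.7]), np.int32(145)), (array([285.2, 222.9]), np.int32(120)), (array([262.2, 198.7]), np.int32(192)), (array([277. , 203.7]), np.int32(104)), (array([237.8, 232.6]), np.int32(152))]
scene 40 [(array([245., 224.]), np.int32(20))]
scene 60 [(array([242.4, 223.1]), np.int32(50)), (array([261.4, 219.2]), np.int32(20))]
scene 75 [(array([261.4, 218.8]), np.int32(29)), (array([242., 223.]), np.int32(67)), (array([308. , 230.7]), np.int32(26)), (array([273.7, 236.3]), np.int32(35)), (array([332. , 243.7]), np.in
[... 328 characters left out ...]
25] 0.04611563125140912
(261, 199) (276, 285) [ 0.645   0.1435 -0.0175] 0.03576069643382444
(220, 232) (276, 285) [0.5676 0.2071 0.1171] 0.003523419665115474
(220, 232) (241, 259) [0.592  0.2107 0.1659] 0.06219887604434076
(326, 206) (317, 208) [ 0.6321 -0.0178  0.0753] 0.0017201229155390306
(325, 256) (361, 231) [ 0.522  -0.0167  0.0726] 0.0004495202626818969
trivet top [ 0.5957 -0.2111  0.034 ] [ 0.5875 -0.2035  0.034 ]
[ 0.6985 -0.2126  0.034 ]
[ 0.4938 -0.2096  0.034 ]
[ 0.5947 -0.1082  0.034 ]
[ 0.5967 -0.3149  0.034 ]
tray [0.5207 0.2564 0.038 ]
tray [0.514  0.0845 0.038 ]
tray [0.6872 0.0732 0.038 ]
tray [0.6914 0.254  0.038 ]
jars base [0.7559 0.066  0.02  ] [ 0.7449 -0.1318  0.02  ]
```

View pics/wrist0.png

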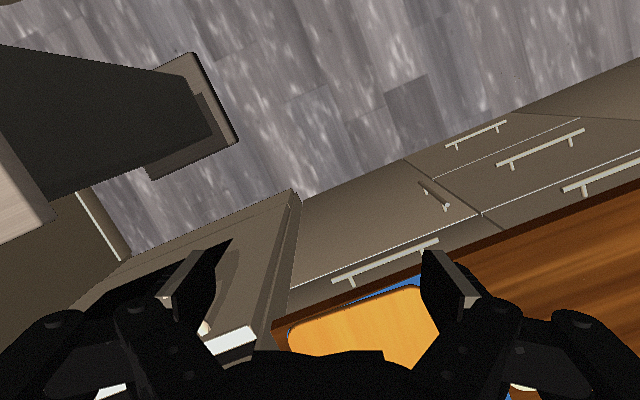

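The wrist view shows only floor and cabinet from here (pads at about (185,285) and (455,285)). Going above the stand with the jaws along y for a close look.

step_arm --moves "2.6 -4.3 0.5 3 1; 5.2 -8.6 1 6 1; 7.8 -12.9 1.5 9 1; 10.4 -17.2 2 12 1; 13 -21.5 2 15 1; 15.6 -25.8 2 18 1; 18.2 -30.1 2 21 1; 20.8 -34.4 2 24 1"

```text
time_s: 0.95
position: [0.4195, 0.1367, 0.2513]
eef_rot: [0.0, -0.002, 1.0, 0.0]
wrist_force: [1.6, 0.6, 0.5]
width: 0.0853
```

step_arm --moves "2 -3.5 0 0 1; 4 -7 0 0 1; 6 -10.5 0 0 1; 8 -14 0 0 1; 8 -15 0 0 1; 8 -15 0 0 1; 8 -15 0 0 1"

```text
time_s: 1.65
position: [0.4986, -0.0106, 0.2513]
eef_rot: [-0.0, -0.001, 1.0, 0.0]
wrist_force: [-0.4, 0.2, 0.6]
width: 0.0853
```

```bash
cat > look.py <<'E'
import sys; from rig import *; from h import *
np.set_printoptions(precision=4,suppress=True)
o=observe(); p=camera_params("wrist"); im=snapshot("wrist"); n=sys.argv[1]
cv2.imwrite(f"pics/{n}.png",im); np.savez(f"pics/{n}.npz",im=im,**p)
y=np.array(o["eef_rot"]); w,a,b,c=y
print(o["time_s"],o["position"],"jaw dir",2*(a*b-c*w),1-2*(a*a+c*c),"F",o["wrist_force"],"w",o["width"],"cam",cam(p)[1])
E
python3 look.py w1
```

```text
1.65 [ 0.4986 -0.0106  0.2513] jaw dir -0.0024183860994890314 0.9999969083222428 F [-0.4019  0.2132  0.5513] w 0.08529569017652913 cam [ 0.4307 -0.0112  0.3938]
```

View pics/w1.png

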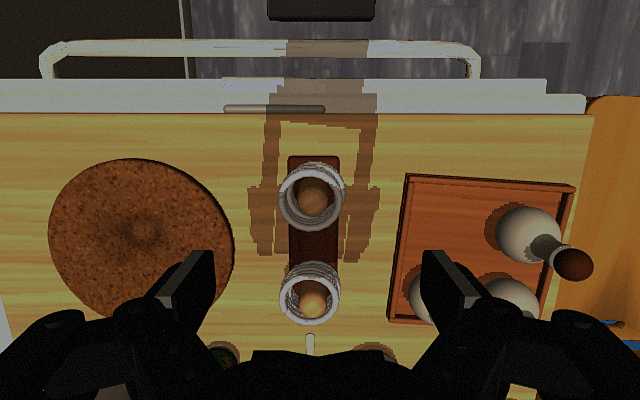

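Wrist view: mat centred near (141,238), nearer ring stack at (312,197), farther at (311,293), post tips at (313,200) and (313,305); tray on the right with one cruet belly at (528,235).

```bash
python3 - <<'E'
from rig import *
from h import *
np.set_printoptions(precision=4,suppress=True)
d=np.load("pics/w1.npz"); T,S=[camera_params(n) for n in("top","scene")]
p={k:d[k] for k in("mtx","rvec","tvec")}; print(p["mtx"][0,0],p["mtx"][:2,2])
g=d["im"].astype(int)
# ring tops as bright, low-saturation blobs; fit circles
for n,box in(("near",(265,150,360,240)),("far",(265,250,360,335))):
    x0,y0,x1,y1=box;c=g[y0:y1,x0:x1]; m=(c.min(2)>120)
    k=cv2.findContours(m.astype(np.uint8),cv2.RETR_EXTERNAL,2)[0]; k=max(k,key=len)
    xs=k[:,0,0]+x0; ys=k[:,0,1]+y0; print(n,xs.min(),xs.max(),ys.min(),ys.max(),cv2.minEnclosingCircle(k))
for z in(.078,.086,.095): print(z,[plane(p,u,z) for u in((311.5,197),(311,293))],"tips",plane(p,(313,200),z),plane(p,(313,305),z))
print("tri tips",tri(ray(p,(313,200)),ray(T,(325,256))),tri(ray(p,(313,305)),ray(T,(326,206))))
print("tri S",tri(ray(p,(313,200)),ray(S,(362,231))),tri(ray(p,(313,305)),ray(S,(317,208))))
# mat edge
h=cv2.cvtColor(d["im"],cv2.COLOR_BGR2HSV); b,gg,r=[g[...,i] for i in range(3)]
m=((r<150)&(r>b+25)&(r>60)).astype(np.uint8); m[:,240:]=0
k=max(cv2.findContours(m,cv2.RETR_EXTERNAL,2)[0],key=len)[:,0]
k=k[(k[:,1]<260)&(k[:,0]<236)]
P=np.array([plane(p,u,.034) for u in k]); A=np.c_[2*P[:,:2],np.ones(len(P))]; s=np.linalg.lstsq(A,(P[:,:2]**2).sum(1),rcond=None)[0]
print("mat",s[:2],np.sqrt(s[2]+s[0]**2+s[1]**2),len(k))
cv2.imwrite("pics/z1.png",cv2.resize(d["im"][140:340,240:400],None,fx=3,fy=3)) 
E
```

```text
345.32881535664126 [317.4431 195.3234]
near 280 337 170 191 ((43.5, 38.5), 28.609539031982422)
far 280 338 276 324 ((43.66938018798828, 49.23941421508789), 29.340579986572266)
0.078 [array([ 0.5204, -0.0165,  0.078 ]), array([ 0.6232, -0.0172,  0.078 ])] tips [ 0.5234 -0.015   0.078 ] [ 0.6373 -0.0152  0.078 ]
0.086 [array([ 0.5181, -0.0163,  0.086 ]), array([ 0.6183, -0.0171,  0.086 ])] tips [ 0.521  -0.0149  0.086 ] [ 0.6321 -0.0151  0.086 ]
0.095 [array([ 0.5156, -0.0162,  0.095 ]), array([ 0.6129, -0.0169,  0.095 ])] tips [ 0.5184 -0.0148  0.095 ] [ 0.6262 -0.015   0.095 ]
tri tips (array([ 0.522 , -0.0162,  0.0815]), np.float64(0.0024084349766834716)) (array([ 0.6317, -0.0166,  0.0862]), np.float64(0.0031118293240188204))
tri S (array([ 0.5216, -0.0152,  0.0761]), np.float64(0.004415648144098875)) (array([ 0.6313, -0.0147,  0.0816]), np.float64(0.006107372402612827))
mat [ 0.5013 -0.2214] 0.12646240609079107 20
```

View pics/z1.png

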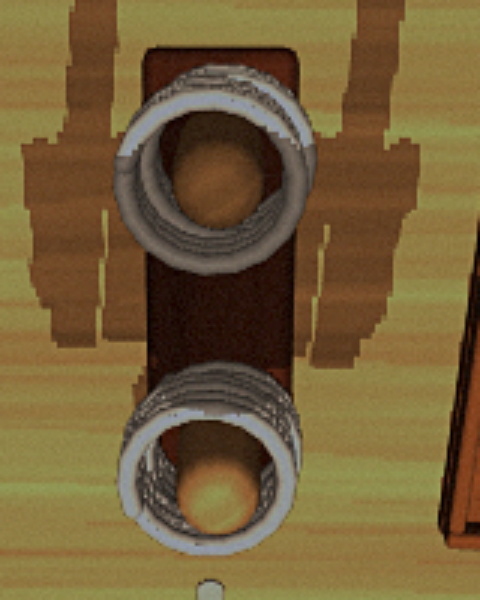

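Near ring rim is centred at about (311.7,200) and the far one at (310,300). Both posts carry two upright rings. Checking the mat in this view, then grasping.

```bash
python3 - <<'E'
from h import *
np.set_printoptions(precision=4,suppress=True)
d=np.load("pics/w1.npz"); p={k:d[k] for k in("mtx","rvec","tvec")}
R,c=cam(p); print("axis",R[2])
for u in((48,238),(234,238),(135,158)): print(plane(p,u,.034))
for u in((311.7,200),(310,300)): print(plane(p,u,.083))
for u in((278,197),(346,197),(280,300),(341,300)): print("edge",plane(p,u,.083))
E
```

```text
axis [ 0.2684  0.0011 -0.9633]
[ 0.5812 -0.3124  0.034 ]
[ 0.5808 -0.1041  0.034 ]
[ 0.4907 -0.2024  0.034 ]
[ 0.5219 -0.0162  0.083 ]
[ 0.6282 -0.0182  0.083 ]
edge [ 0.519  -0.0477  0.083 ]
edge [0.5189 0.0159 0.083 ]
edge [ 0.6283 -0.0488  0.083 ]
edge [0.6282 0.0135 0.083 ]
```

step_arm --moves "2.2 -0.5 -5 0 1; 2.2 -0.5 -9 0 1; 2.2 -0.5 -12 0 1; 2.2 -0.5 -12 0 1"

```text
time_s: 2.1
position: [0.5181, -0.0148, 0.1267]
eef_rot: [-0.005, -0.002, 1.0, 0.001]
wrist_force: [0.5, -0.4, -0.1]
width: 0.0855
```

Ring rim widths at z=0.083 come out at 62–64 mm, so the height is right. The mat is at about (0.595,-0.210) in both views. Descending and gripping.

step_arm --moves "0 0 -3 0 1; 0 0 -5 0 1; 0 0 -6.2 0 1; 0 0 -7 0 1; 0 0 -7 0 1; 0 0 -7 0 0.6; 0 0 -7 0 0.6; 0 0 -7 0 0.6" --squeeze 40

```text
time_s: 2.9
position: [0.5221, -0.0165, 0.0634]
eef_rot: [0.002, -0.001, 1.0, -0.0]
wrist_force: [-1.7, 0.5, 6.5]
width: 0.062
```

step_arm --moves "0 0 0 0 0.5; 0 0 0 0 0.5; 0 0 0 0 0.5; 0 0 0 0 0.5; 0 0 2 0 0.5; 0 0 4 0 0.5; 0 0 6 0 0.5; 0 0 8 0 0.5"

```text
time_s: 3.7
position: [0.5211, -0.0164, 0.1427]
eef_rot: [0.0, -0.001, 1.0, 0.0]
wrist_force: [0.8, -0.0, -0.2]
width: 0.0617
```

```bash
python3 look.py w2; python3 -c "
from rig import *;import cv2
a=snapshot('scene')[120:320,240:440]; b=cv2.imread('pics/w2.png')
cv2.imwrite('pics/c2.png',cv2.hconcat([cv2.resize(a,(400,400)),cv2.resize(b,(400,400))]))"
```

```text
3.7 [ 0.5211 -0.0164  0.1427] jaw dir -0.0020019213351963215 0.9999979955229171 F [ 0.8289 -0.0035 -0.2237] w 0.061668821098474116 cam [ 0.453  -0.0168  0.2852]
```

View pics/c2.png

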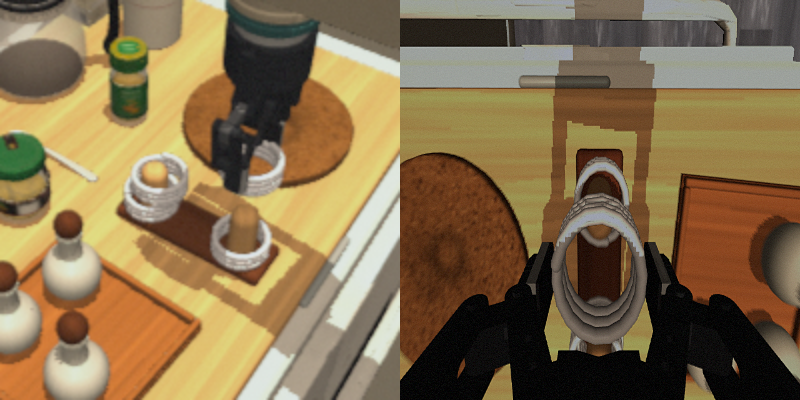

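One ring is held cleanly; the lower ring stayed on its post. Carrying it to the mat at (0.625,-0.262).

step_arm --moves "1.7 -4.1 0 0 0.5; 3.5 -8.2 0 0 0.5; 5.2 -12.3 0 0 0.5; 7 -16.4 0 0 0.5; 8.7 -20.5 0 0 0.5; 10.4 -24.6 -3 0 0.5; 10.4 -24.6 -6 0 0.5; 10.4 -24.6 -8 0 0.5"

```text
time_s: 4.6
position: [0.6234, -0.2633, 0.0561]
eef_rot: [-0.002, 0.0, 1.0, 0.001]
wrist_force: [0.5, -0.2, -0.9]
width: 0.0618
```

step_arm --moves "0 0 -1 0 0.5; 0 0 -1.5 0 0.5; 0 0 -2 0 0.5; 0 0 -2.4 0 0.5; 0 0 -2.6 0 0.5; 0 0 -2.6 0 0.5"

```text
time_s: 5.2
position: [0.6256, -0.2624, 0.0374]
eef_rot: [0.001, -0.001, 1.0, -0.0]
wrist_force: [-2.5, 1.1, 5.3]
width: 0.0621
```

step_arm --moves "0 0 0.2 0 0.75; 0 0 0.2 0 0.9; 0 0 0.2 0 0.9; 0 0 3 0 0.9; 0 0 7 0 0.9; 0 0 11 0 0.9; 0 4 13.5 0 1; 0 8 13.5 0 1"

```text
time_s: 6.0
position: [0.6266, -0.183, 0.1761]
eef_rot: [0.004, 0.0, 1.0, -0.001]
wrist_force: [0.1, 1.1, 1.3]
width: 0.0854
```

step_arm --moves "0 5 0 0 1; 0 10 0 0 1; 0 14 0 0 1; 0.3 16.4 0 0 1; 0.3 16.4 -2 0 1; 0.3 16.4 -2 0 1"

```text
time_s: 6.6
position: [0.6268, -0.0174, 0.1475]
eef_rot: [-0.002, -0.002, 1.0, 0.0]
wrist_force: [-0.7, 0.1, -0.6]
width: 0.0855
```

```bash
python3 look.py w3;python3 -c "
from rig import *;import cv2
a=snapshot('scene')[120:320,240:440]; b=cv2.imread('pics/w3.png')
cv2.imwrite('pics/c3.png',cv2.hconcat([cv2.resize(a,(300,300)),cv2.resize(b,(480,300))]))"
```

```text
6.6 [ 0.6268 -0.0174  0.1475] jaw dir -0.0035557608977926695 0.9999935995888828 F [-0.6521  0.0732 -0.6411] w 0.08548736133398306 cam [ 0.5595 -0.018   0.2904]
```

View pics/c3.png

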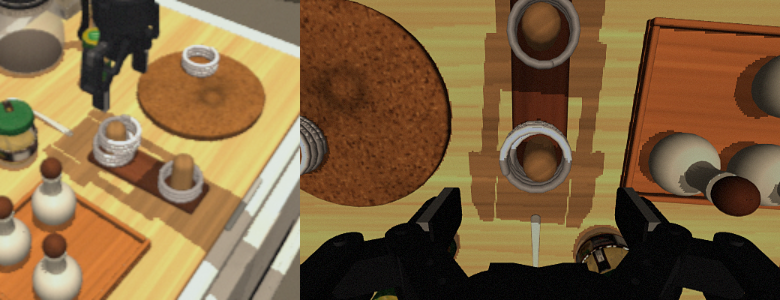

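First ring lies flat near the mat's right edge. Far stack's upper rim centred at about px (315,208), one finger either side clear of the jars.

```bash
python3 - <<'E'
from h import *
np.set_printoptions(precision=4,suppress=True)
d=np.load("pics/w3.npz"); p={k:d[k] for k in("mtx","rvec","tvec")}
for u in((315,208),(267,205),(362,205),(315,157),(315,256)): print(plane(p,u,.084))
E
```

```text
[ 0.6243 -0.0192  0.084 ]
[ 0.6224 -0.0492  0.084 ]
[0.6222 0.0101 0.084 ]
[ 0.5922 -0.0193  0.084 ]
[ 0.657  -0.0192  0.084 ]
```

step_arm --moves "0.2 0 -3 0 1; 0.2 0 -5 0 1; 0.2 0 -7 0 1; 0.2 0 -8 0 1; 0.2 0 -8.6 0 1; 0.2 0 -8.9 0 1; 0.2 0 -8.9 0 1"

```text
time_s: 7.4
position: [0.6303, -0.0186, 0.062]
eef_rot: [0.0, -0.001, 1.0, -0.0]
wrist_force: [-0.5, -0.0, -0.1]
width: 0.0853
```

step_arm --moves "-0.5 0 0.1 0 1; -0.5 0 0.1 0 0.6; -0.5 0 0.1 0 0.5; -0.5 0 0.1 0 0.5; -0.5 0 0.1 0 0.5; -0.5 0 0.1 0 0.5; -0.5 0 2 0 0.5; -0.5 0 4 0 0.5"

```text
time_s: 8.2
position: [0.6242, -0.0182, 0.1004]
eef_rot: [-0.001, -0.001, 1.0, 0.0]
wrist_force: [0.7, -0.5, -0.5]
width: 0.0612
```

step_arm --moves "0 0 3 0 0.5; 0 0 5 0 0.5; 0 -4 5 0 0.5; 0 -8 5 0 0.5; 0 -12 5 0 0.5; 0 -14 5 0 0.5; 0 -14 2 0 0.5; 0 -14 -1 0 0.5"

```text
time_s: 9.0
position: [0.6254, -0.159, 0.0912]
eef_rot: [0.001, -0.0, 1.0, -0.0]
wrist_force: [-0.1, 0.1, -1.7]
width: 0.0611
```

```bash
python3 look.py w4;python3 -c "
from rig import *;import cv2
a=snapshot('scene')[120:320,240:440]; b=cv2.imread('pics/w4.png')
cv2.imwrite('pics/c4.png',cv2.hconcat([cv2.resize(a,(300,300)),cv2.resize(b,(480,300))]))"
```

```text
9.0 [ 0.6254 -0.159   0.0912] jaw dir -0.0008933163891648676 0.9999995938531614 F [-0.0873  0.1059 -1.6917] w 0.06112776975749416 cam [ 0.5572 -0.1593  0.2336]
```

View pics/c4.png

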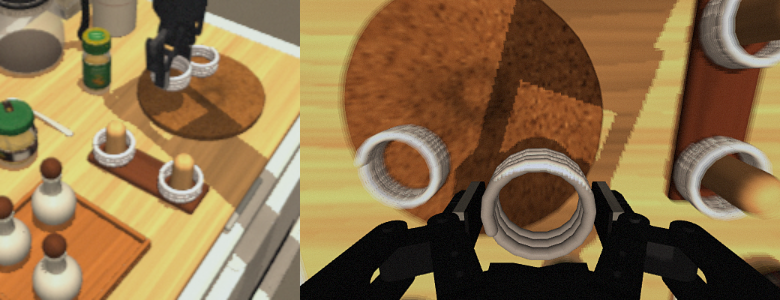

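Second ring held, lower rings both still on their posts; the first ring is at px (137,222) on the mat with a clear gap. Lowering.

step_arm --moves "0 0 -2 0 0.5; 0 0 -3.5 0 0.5; 0 0 -4.5 0 0.5; 0 0 -5 0 0.5; 0 0 -5.3 0 0.5; 0 0 -5.6 0 0.5; 0 0 -5.6 0 0.5"

```text
time_s: 9.8
position: [0.6256, -0.1585, 0.0375]
eef_rot: [0.001, -0.001, 1.0, -0.0]
wrist_force: [-4.3, 1.9, 5.4]
width: 0.0611
```

step_arm --moves "0 0 0.2 0 0.75; 0 0 0.2 0 0.9; 0 0 0.2 0 0.9; 0 0 4 0 0.9; 0 0 9 0 0.9; -2 2.5 13 0 1; -5 6 13 0 1; -8 10 13 0 1"

```text
time_s: 10.6
position: [0.5447, -0.058, 0.167]
eef_rot: [0.002, -0.0, 1.0, -0.0]
wrist_force: [0.5, 1.2, 0.8]
width: 0.0851
```

step_arm --moves "-2.4 4.2 0 0 1; -2.4 4.2 0 0 1; -2.4 4.2 -3 0 1; -2.4 4.2 -3 0 1; -2.4 4.2 -3 0 1"

```text
time_s: 11.1
position: [0.5209, -0.0168, 0.1353]
eef_rot: [-0.001, -0.001, 1.0, 0.0]
wrist_force: [0.5, -0.8, 0.4]
width: 0.0858
```

```bash
python3 look.py w5; python3 -c "
import cv2;b=cv2.imread('pics/w5.png');cv2.imwrite('pics/c5.png',b)"
```

```text
11.1 [ 0.5209 -0.0168  0.1353] jaw dir -0.0016104478432665296 0.9999986973307445 F [ 0.4606 -0.763   0.356 ] w 0.08576088001271347 cam [ 0.4532 -0.0172  0.2779]
```

View pics/c5.png

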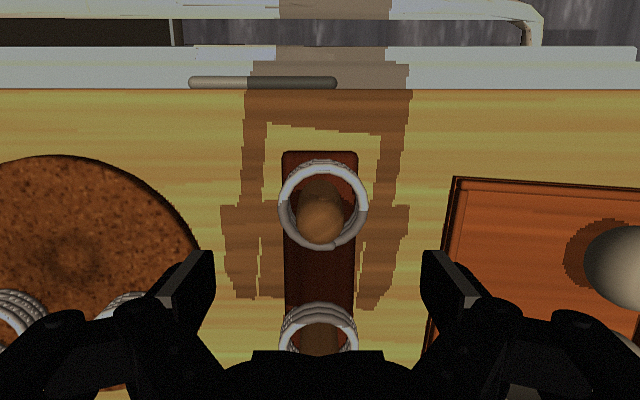

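Lower near ring is flat on the base, rim centred at about (323,205).

```bash
python3 - <<'E'
from h import *
np.set_printoptions(precision=4,suppress=True)
d=np.load("pics/w5.npz"); p={k:d[k] for k in("mtx","rvec","tvec")}
for u in((323,205),(279,203),(368,203)): print(plane(p,u,.058))
E
```

```text
[ 0.5209 -0.0134  0.058 ]
[ 0.5195 -0.0426  0.058 ]
[0.5194 0.0166 0.058 ]
```

step_arm --moves "0 0 -3 0 1; 0 0 -5 0 1; 0 0 -7 0 1; 0 0 -8 0 1; 0 0 -8 0 1"

```text
time_s: 11.65
position: [0.5208, -0.0166, 0.0548]
eef_rot: [-0.001, -0.001, 1.0, 0.0]
wrist_force: [-0.4, 0.0, 0.5]
width: 0.0858
```

step_arm --moves "0 0.3 -0.9 0 1; 0 0.3 -1.7 0 1; 0 0.3 -1.7 0 1; 0 0.3 -1.7 0 0.6; 0 0.3 -1.7 0 0.5; 0 0.3 -1.7 0 0.5; 0 0.3 -1.7 0 0.5; 0 0.3 -1.7 0 0.5"

```text
time_s: 12.45
position: [0.5216, -0.0134, 0.0394]
eef_rot: [0.001, -0.001, 1.0, 0.0]
wrist_force: [-0.4, 0.1, 4.8]
width: 0.062
```

step_arm --moves "0 0 2 0 0.5; 0 0 5 0 0.5; 0 0 8 0 0.5; 0 0 10 0 0.5; 0 -4 10 0 0.5; 0 -8 10 0 0.5; 0.5 -12 10 0 0.5; 1 -16 10 0 0.5"

```text
time_s: 13.25
position: [0.5308, -0.1749, 0.1383]
eef_rot: [0.0, -0.001, 1.0, 0.0]
wrist_force: [1.0, 0.3, -1.2]
width: 0.0624
```

step_arm --moves "0.4 -3.6 0 0 0.5; 0.4 -3.6 -3 0 0.5; 0.4 -3.6 -6 0 0.5; 0.4 -3.6 -8 0 0.5; 0.4 -3.6 -9.2 0 0.5; 0.4 -3.6 -9.8 0 0.5; 0.4 -3.6 -10.2 0 0.5; 0.4 -3.6 -10.2 0 0.5"

```text
time_s: 14.05
position: [0.5357, -0.2096, 0.0394]
eef_rot: [0.001, -0.001, 1.0, -0.0]
wrist_force: [-6.1, 1.9, 9.8]
width: 0.0623
```

step_arm --moves "0 0 0.2 0 0.75; 0 0 0.2 0 0.9; 0 0 0.2 0 0.9; 0 0 4 0 0.9; 0 0 9 0 0.9; 0 0 14 0 0.7; 0 0 19 0 0.7; 0 5 22 0 0.7"

```text
time_s: 14.85
position: [0.5356, -0.1696, 0.2571]
eef_rot: [0.003, 0.002, 1.0, -0.002]
wrist_force: [1.0, 0.6, 0.3]
width: 0.06
```

step_arm --moves "0 5 2 0 0.7; 0 10 2 0 0.7; 0 15 2 0 0.7; 0 20 2 0 0.7; 0 25 2 0 0.7; 0 29 2 0 0.7; 0 32 2 0 0.7; 0 32 2 0 0.7"

```text
time_s: 15.65
position: [0.5345, 0.1569, 0.2718]
eef_rot: [-0.0, -0.003, 1.0, 0.0]
wrist_force: [-0.0, -0.5, 0.5]
width: 0.0599
```

```bash
python3 look.py w6; python3 -c "
from rig import *;import cv2
cv2.imwrite('pics/top6.png',snapshot('top'));a=snapshot('scene');cv2.imwrite('pics/scene6.png',a); b=cv2.imread('pics/w6.png')
cv2.imwrite('pics/c6.png',cv2.hconcat([cv2.resize(a[100:350,190:440],(400,400)),cv2.resize(b,(400,400))]))"
```

```text
15.65 [0.5345 0.1569 0.2718] jaw dir -0.006916310102843155 0.9999757147216437 F [-0.0148 -0.4973  0.525 ] w 0.059905257896363154 cam [0.4666 0.1561 0.4143]
```

View pics/c6.png

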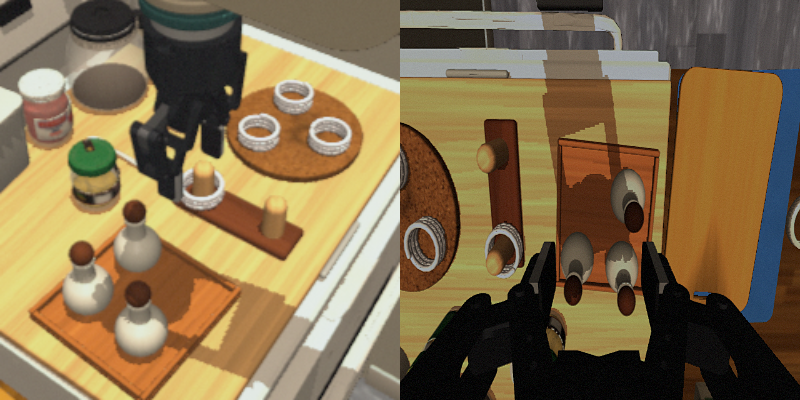

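Three rings are flat on the mat and one spare is on its post. The cruets are in place: stoppers in the wrist view at about (373,217), (277,290) and (362,301). Triangulating with fresh top and wrist views.

```bash
python3 - <<'E'
from rig import *
from h import *
np.set_printoptions(precision=4,suppress=True)
d=np.load("pics/w6.npz"); p={k:d[k] for k in("mtx","rvec","tvec")}
T=camera_params("top")
def st(im,box):
    x0,y0,x1,y1=box; c=im[y0:y1,x0:x1].astype(int); m=(c[...,2]<75)&(c[...,2]>c[...,0]+12)
    m=cv2.morphologyEx(m.astype(np.uint8),cv2.MORPH_OPEN,np.ones((5,5)))
    return [(b[0]+[x0,y0],b[1][2:]) for b in blobs(m,40)]
w=st(d["im"],(250,150,395,330)); t=st(cv2.imread("pics/top6.png"),(200,183,290,262)); print(w,t)
for g in((373,217),(277,290),(362,301)):
    a=min(w,key=lambda b:np.linalg.norm(b[0]-g))[0]
    print(a,plane(p,a,.123),[(b[0],*tri(ray(p,a),ray(T,b[0]))) for b in t if tri(ray(p,a),ray(T,b[0]))[1]<.01])
E
```

```text
[(array([374. , 217.3]), array([ 27,  28, 608], dtype=int32)), (array([357.5, 245. ]), array([ 8,  5, 40], dtype=int32)), (array([275.6, 291.5]), array([ 25,  27, 548], dtype=int32)), (array([362.3, 301.1]), array([ 28,  28, 613], dtype=int32)), (array([253. , 323.9]), array([ 8, 12, 79], dtype=int32))] [(array([224.4, 193.6]), array([ 17,  13, 172], dtype=int32)), (array([258.3, 219. ]), array([  64,   54, 2307], dtype=int32)), (array([240.5, 253.9]), array([ 8,  7, 54], dtype=int32))]
[374.  217.3] [0.5677 0.2074 0.123 ] []
[275.6 291.5] [0.6428 0.1178 0.123 ] []
[362.3 301.1] [0.6526 0.2005 0.123 ] [(array([224.4, 193.6]), array([0.6519, 0.2004, 0.1241]), np.float64(8.604479617220887e-05))]
```

step_arm --moves "3 -1.3 0 0 0.6; 7 -2.7 0 0 0.6; 10.7 -4 0 0 0.6; 10.7 -4 -4 0 0.6; 10.7 -4 -8 0 0.6; 10.7 -4 -10 0 0.6; 10.7 -4 -10 0 0.6; 10.7 -4 -10 0 0.6"

```text
time_s: 16.6
position: [0.6424, 0.1123, 0.1732]
eef_rot: [0.0, -0.0, 1.0, 0.0]
wrist_force: [-0.6, 0.6, 1.5]
width: 0.0515
```

step_arm --moves "0 0.6 -2 0 0.6; 0 0.6 -4 0 0.6; 0 0.6 -6 0 0.6; 0 0.6 -7.2 0 0.6; 0 0.6 -7.7 0 0.6; 0 0.6 -7.7 0 0.4; 0 0.6 -7.7 0 0.2; 0 0.6 -7.7 0 0.2" --squeeze 40

```text
time_s: 17.4
position: [0.6427, 0.1195, 0.0967]
eef_rot: [0.001, -0.001, 1.0, 0.0]
wrist_force: [0.3, -0.9, 1.9]
width: 0.026
```

step_arm --moves "0 0 0 0 0.2; 0 0 0 0 0.2; 0 0 0 0 0.2; 0 0 2 0 0.2; 0 0 5 0 0.2; 0 0 9 0 0.2; 0 0 12 0 0.2; 0 0 12 0 0.2"

```text
time_s: 18.2
position: [0.6435, 0.1198, 0.2205]
eef_rot: [0.004, -0.001, 1.0, 0.001]
wrist_force: [0.3, 0.3, -1.6]
width: 0.026
```

```bash
python3 look.py w7; python3 -c "
from rig import *;import cv2
a=snapshot('scene'); b=cv2.imread('pics/w7.png')
cv2.imwrite('pics/c7.png',cv2.hconcat([cv2.resize(a[100:350,190:440],(400,400)),cv2.resize(b,(400,400))]))"
```

```text
18.2 [0.6435 0.1198 0.2205] jaw dir -0.0022494003709686537 0.9999965233646113 F [ 0.3329  0.267  -1.5712] w 0.025988836551679224 cam [0.5743 0.1192 0.3624]
```

View pics/c7.png

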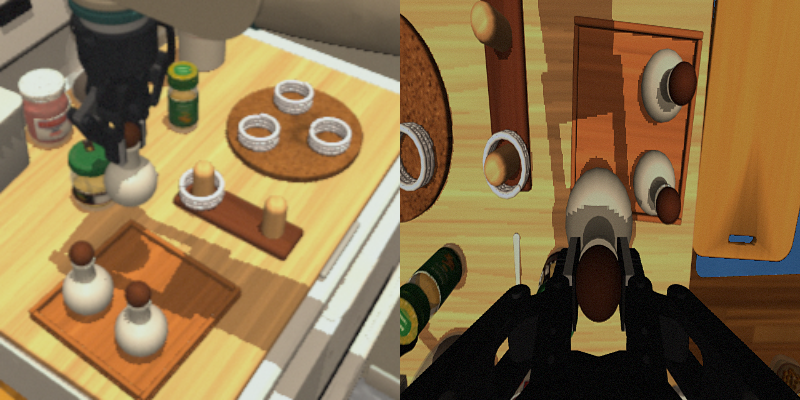

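Cruet held upright by the neck, clear of the tray. Carrying it to the ring at (0.6255,-0.2625), with a firmer grip.

step_arm --moves "0 -4.8 0 0 0.15; -0.3 -9.6 0 0 0.15; -0.6 -14.4 0 0 0.15; -0.9 -19.2 0 0 0.15; -1.2 -24 0 0 0.15; -1.5 -28.8 0 0 0.15; -1.7 -33.6 0 0 0.15; -1.7 -38.2 0 0 0.15" --squeeze 60

```text
time_s: 19.1
position: [0.6236, -0.2642, 0.2113]
eef_rot: [-0.002, -0.001, 1.0, 0.001]
wrist_force: [0.7, -0.2, -2.6]
width: 0.0256
```

step_arm --moves "0 0 -3 0 0.15; 0 0 -6 0 0.15; 0 0 -6 0 0.15"

```text
time_s: 19.4
position: [0.6216, -0.2613, 0.1455]
eef_rot: [-0.007, -0.001, 1.0, 0.004]
wrist_force: [-0.9, 0.1, -4.4]
width: 0.0255
```

```bash
python3 look.py w8; python3 -c "
from rig import *;import cv2
a=snapshot('scene'); b=cv2.imread('pics/w8.png')
cv2.imwrite('pics/c8.png',cv2.hconcat([cv2.resize(a[80:280,290:440],(300,400)),b]))"
```

```text
19.4 [ 0.6216 -0.2613  0.1455] jaw dir -0.0012923837408488762 0.9999740741118648 F [-0.8964  0.1334 -4.4172] w 0.025459520145863775 cam [ 0.5556 -0.2627  0.2889]
```

View pics/c8.png

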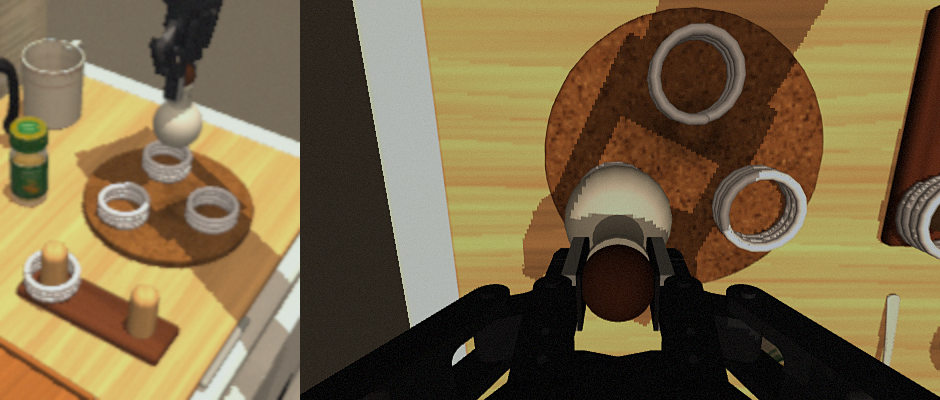

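Cruet hangs right above its ring (scene crop), the other two rings at wrist px (397,74) and (459,208). Lowering gently.

step_arm --moves "0 0 -1 0 0.15; 0 0 -1.5 0 0.15; 0 0 -1.5 0 0.15; 0 0 -1.5 0 0.15"

```text
time_s: 19.9
position: [0.6251, -0.2624, 0.1405]
eef_rot: [0.0, -0.001, 1.0, -0.0]
wrist_force: [0.3, -0.2, -3.1]
width: 0.0255
```

```bash
python3 - <<'E'
from h import *
np.set_printoptions(precision=4,suppress=True)
d=np.load("pics/w8.npz"); p={k:d[k] for k in("mtx","rvec","tvec")}
for u in((397,74),(459,208)): print(plane(p,u,.06))
E
```

```text
[ 0.5372 -0.2111  0.06  ]
[ 0.6252 -0.1627  0.06  ]
```

step_arm --moves "0 0 -1 0 0.15; 0 0 -1.6 0 0.15; 0 0 -2 0 0.15; 0 0 -2.3 0 0.15; 0 0 -2.4 0 0.15; 0 0 -2.4 0 0.15"

```text
time_s: 20.5
position: [0.6274, -0.2629, 0.1208]
eef_rot: [0.004, -0.001, 1.0, -0.001]
wrist_force: [3.5, 1.7, 13.1]
width: 0.0254
```

step_arm --moves "0 0 0.1 0 0.4; 0 0 0.1 0 0.6; 0 0 0.1 0 0.6; 0 0 0.1 0 0.6; 0 0 2 0 0.6; 0 0 5 0 0.6; 0 0 9 0 0.6; 0 4 12 0 0.6"

```text
time_s: 21.3
position: [0.6243, -0.226, 0.2376]
eef_rot: [0.0, 0.002, 1.0, -0.001]
wrist_force: [0.0, 1.0, 0.3]
width: 0.0511
```

step_arm --moves "0.5 5 0 0 0.6; 1 10 0 0 0.6; 1.5 15 0 0 0.6; 2 20 0 0 0.6; 2 25 0 0 0.6; 2 30 0 0 0.6; 2 35 0 0 0.6; 2 37 0 0 0.6"

```text
time_s: 22.1
position: [0.6442, 0.152, 0.2356]
eef_rot: [-0.0, -0.003, 1.0, 0.0]
wrist_force: [1.1, -0.4, 0.4]
width: 0.0511
```

```bash
python3 look.py w9; python3 - <<'E'
from rig import *
from h import *
np.set_printoptions(precision=4,suppress=True)
a=snapshot('scene');cv2.imwrite('pics/scene9.png',a);b=cv2.imread('pics/w9.png')
cv2.imwrite('pics/c9.png',cv2.hconcat([cv2.resize(a[80:330,190:440],(400,400)),cv2.resize(b,(400,400))]))
E
```

```text
22.1 [0.6442 0.152  0.2356] jaw dir -0.006247709196708297 0.9999800232908425 F [ 1.1028 -0.4187  0.3939] w 0.05111021859594972 cam [0.5764 0.1512 0.3781]
```

View pics/c9.png

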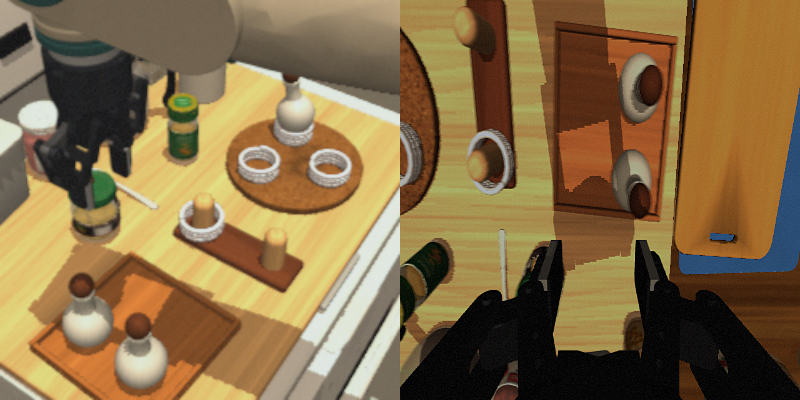

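First cruet is upright in its ring. The two left have stoppers at wrist px of about (398,86) and (381,200).

```bash
cat > st.py <<'E'
import sys; from h import *
np.set_printoptions(precision=4,suppress=True)
d=np.load(f"pics/{sys.argv[1]}.npz"); p={k:d[k] for k in("mtx","rvec","tvec")}
z=float(sys.argv[2]); c=d["im"].astype(int); m=(c[...,2]<75)&(c[...,2]>c[...,0]+12)
m=cv2.morphologyEx(m.astype(np.uint8),cv2.MORPH_OPEN,np.ones((7,7)))
for b in blobs(m,300): print(b[0],b[1][2:],plane(p,b[0],z))
E
python3 st.py w9 .124
```

```text
[135.3  40.4] [  40   46 1253] [0.5386 0.0275 0.124 ]
[399.3  85.7] [  37   41 1068] [0.5668 0.2088 0.124 ]
[152.3 162.1] [ 27  31 669] [0.6221 0.0289 0.124 ]
[382.  200.4] [ 35  33 860] [0.6508 0.2014 0.124 ]
[462.2 290.5] [ 33  16 438] [0.7281 0.2721 0.124 ]
[571.9 294.3] [ 147   22 2685] [0.7311 0.3637 0.124 ]
[374.2 333.6] [ 30  32 773] [0.7701 0.2014 0.124 ]
```

step_arm --moves "0.7 4.9 0 0 0.6; 0.7 4.9 -4 0 0.6; 0.7 4.9 -7 0 0.6; 0.7 4.9 -7 0 0.6; 0.7 4.9 -7 0 0.6"

```text
time_s: 22.7
position: [0.6522, 0.1953, 0.1665]
eef_rot: [-0.0, -0.0, 1.0, -0.0]
wrist_force: [-1.4, 0.6, 0.1]
width: 0.0513
```

step_arm --moves "-0.1 0.6 -2 0 0.6; -0.1 0.6 -4 0 0.6; -0.1 0.6 -6 0 0.6; -0.1 0.6 -7 0 0.6; -0.1 0.6 -7 0 0.6; -0.1 0.6 -7 0 0.4; -0.1 0.6 -7 0 0.2; -0.1 0.6 -7 0 0.15"

```text
time_s: 23.5
position: [0.6521, 0.2026, 0.0986]
eef_rot: [0.002, -0.001, 1.0, 0.0]
wrist_force: [0.1, -0.7, 4.8]
width: 0.0254
```

step_arm --moves "0 0 0 0 0.15; 0 0 0 0 0.15; 0 0 0 0 0.15; 0 0 2 0 0.15; 0 0 5 0 0.15; 0 0 9 0 0.15; 0 0 12 0 0.15; 0 0 12 0 0.15"

```text
time_s: 24.3
position: [0.6525, 0.203, 0.2224]
eef_rot: [0.005, -0.001, 1.0, 0.001]
wrist_force: [-0.8, 0.7, -1.7]
width: 0.0254
```

step_arm --moves "-0.4 -4.8 0 0 0.15; -0.8 -9.6 0 0 0.15; -1.2 -14.4 0 0 0.15; -1.6 -19.2 0 0 0.15; -2 -24 0 0 0.15; -2.4 -28.8 0 0 0.15; -2.6 -33 0 0 0.15; -2.6 -36.1 0 0 0.15"

```text
time_s: 25.1
position: [0.6237, -0.1612, 0.2138]
eef_rot: [-0.002, -0.0, 1.0, 0.0]
wrist_force: [0.2, 0.6, -2.3]
width: 0.0252
```

step_arm --moves "0 0 -3 0 0.15; 0 0 -6 0 0.15; 0 0 -7 0 0.15; 0 0 -7 0 0.15; 0 0 -7 0 0.15"

```text
time_s: 25.6
position: [0.6254, -0.1583, 0.147]
eef_rot: [0.0, -0.001, 1.0, -0.0]
wrist_force: [0.5, -0.3, -1.7]
width: 0.0255
```

step_arm --moves "0 -0.2 -1 0 0.15; 0 -0.2 -1.7 0 0.15; 0 -0.2 -2.1 0 0.15; 0 -0.2 -2.5 0 0.15; 0 -0.2 -2.7 0 0.15; 0 -0.2 -2.7 0 0.15"

```text
time_s: 26.2
position: [0.6277, -0.1606, 0.1242]
eef_rot: [0.005, -0.001, 1.0, -0.001]
wrist_force: [1.7, 2.3, 12.9]
width: 0.0253
```

step_arm --moves "0 0 0.1 0 0.4; 0 0 0.1 0 0.6; 0 0 0.1 0 0.6; 0 0 0.1 0 0.6; 0 0 2 0 0.6; 0 0 5 0 0.6; 0 0 9 0 0.6; 0 4 12 0 0.6"

```text
time_s: 27.0
position: [0.6248, -0.1239, 0.2408]
eef_rot: [0.0, 0.002, 1.0, -0.001]
wrist_force: [0.8, 0.5, 1.3]
width: 0.0512
```

step_arm --moves "-1 5 0 0 0.6; -2 10 0 0 0.6; -3 15 0 0 0.6; -4 20 0 0 0.6; -5 25 0 0 0.6; -5.7 30 0 0 0.6; -5.7 32.5 0 0 0.6; -5.7 32.5 0 0 0.6"

```text
time_s: 27.8
position: [0.567, 0.2083, 0.2385]
eef_rot: [-0.0, -0.004, 1.0, 0.0]
wrist_force: [0.6, 0.1, -0.4]
width: 0.0515
```

```bash
python3 look.py w10; python3 st.py w10 .124
```

```text
27.8 [0.567  0.2083 0.2385] jaw dir -0.007216429633979676 0.9999737037927507 F [ 0.5713  0.0658 -0.4449] w 0.05154916223520832 cam [0.4992 0.2074 0.3811]
[404.9  73.2] [ 19  43 709] [0.481 0.269 0.124]
[629.8 136.8] [  27  110 1764] [0.5242 0.4384 0.124 ]
[ 83.2 126.4] [  44   60 1468] [0.5195 0.0363 0.124 ]
[402.  122.7] [ 20  46 728] [0.5152 0.2694 0.124 ]
[398.3 165.2] [ 16  32 423] [0.5466 0.2689 0.124 ]
[315.2 190.2] [ 32  35 905] [0.5666 0.2063 0.124 ]
[630.4 208.4] [ 19  21 355] [0.5796 0.4527 0.124 ]
[100.7 235.9] [ 34  31 735] [0.6055 0.0353 0.124 ]
[604.6 337.8] [  75   20 1335] [0.6981 0.4598 0.124 ]
[463.9 385.2] [ 30  26 472] [0.7495 0.343  0.124 ]
```

Third stopper at (0.567,0.207), right under the hand.

step_arm --moves "0 -0.1 -4 0 0.6; 0 -0.1 -8 0 0.6; 0 -0.1 -11 0 0.6; 0 -0.1 -13 0 0.6; 0 -0.1 -14.2 0 0.6; 0 -0.1 -14.2 0 0.6; 0 -0.1 -14.2 0 0.6"

```text
time_s: 28.55
position: [0.5687, 0.2031, 0.0982]
eef_rot: [0.001, -0.001, 1.0, 0.0]
wrist_force: [-0.4, -0.2, 1.6]
width: 0.0513
```

step_arm --moves "0 0 0 0 0.4; 0 0 0 0 0.2; 0 0 0 0 0.15; 0 0 0 0 0.15; 0 0 0 0 0.15; 0 0 2 0 0.15; 0 0 6 0 0.15; 0 0 10 0 0.15"

```text
time_s: 29.35
position: [0.5672, 0.2033, 0.1969]
eef_rot: [-0.001, -0.001, 1.0, -0.0]
wrist_force: [0.7, -0.1, -1.8]
width: 0.025
```

step_arm --moves "0 0 1 0 0.15; -0.4 -5 1 0 0.15; -0.8 -10 1 0 0.15; -1.2 -15 1 0 0.15; -1.6 -20 1 0 0.15; -2 -25 1 0 0.15; -2.4 -30 1 0 0.15; -2.8 -35 1 0 0.15"

```text
time_s: 30.15
position: [0.5391, -0.1472, 0.2057]
eef_rot: [-0.001, -0.001, 1.0, 0.0]
wrist_force: [1.0, -0.2, -2.1]
width: 0.0257
```

step_arm --moves "-0.2 -3 0 0 0.15; -0.2 -6.2 -2 0 0.15; -0.2 -6.2 -5 0 0.15; -0.2 -6.2 -6 0 0.15; -0.2 -6.2 -6 0 0.15; -0.2 -6.2 -6 0 0.15"

```text
time_s: 30.75
position: [0.5385, -0.2068, 0.1479]
eef_rot: [0.0, -0.002, 1.0, -0.0]
wrist_force: [0.3, -0.1, -2.3]
width: 0.0254
```

```bash
python3 look.py w11; python3 - <<'E'
from rig import *
from h import *
a=snapshot('scene');b=cv2.imread('pics/w11.png')
cv2.imwrite('pics/c11.png',cv2.hconcat([cv2.resize(a[80:280,240:440],(400,400)),cv2.resize(b,(400,400))]))
E
```

```text
30.75 [ 0.5385 -0.2068  0.1479] jaw dir -0.0031877216918107213 0.9999949044451729 F [ 0.2927 -0.1076 -2.29  ] w 0.025359621926305403 cam [ 0.4704 -0.2073  0.2903]
```

View pics/c11.png

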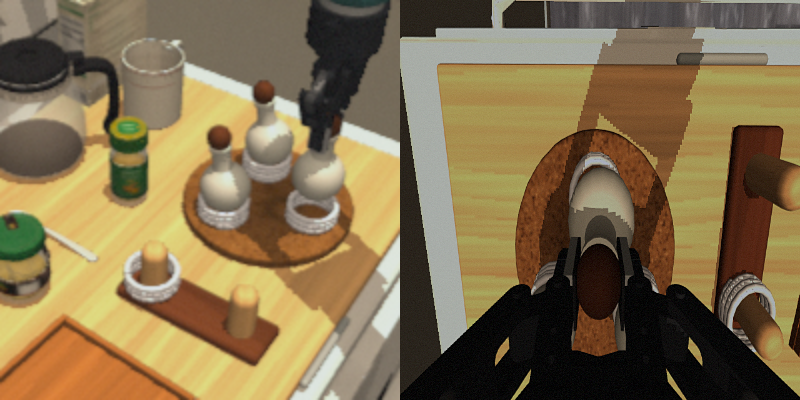

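Two cruets are upright in their rings; the third hangs over the last one about 3 mm off. Correcting and lowering.

step_arm --moves "-0.2 -0.3 -0.8 0 0.15; -0.2 -0.3 -1.5 0 0.15; -0.2 -0.3 -2.1 0 0.15; -0.2 -0.3 -2.5 0 0.15; -0.2 -0.3 -2.7 0 0.15; -0.2 -0.3 -2.8 0 0.15; -0.2 -0.3 -2.8 0 0.15"

```text
time_s: 31.55
position: [0.5376, -0.2112, 0.1213]
eef_rot: [0.003, -0.001, 1.0, -0.001]
wrist_force: [2.0, -1.2, 6.8]
width: 0.0256
```

step_arm --moves "0 0 0 0 0.4; 0 0 0 0 0.6; 0 0 0 0 0.6; 0 0 0 0 0.6; 0 0 2 0 0.6; 0 0 5 0 0.6; 0 0 9 0 0.6; 0 0 13 0 0.6"

```text
time_s: 32.35
position: [0.5357, -0.2102, 0.2499]
eef_rot: [-0.001, -0.001, 1.0, 0.0]
wrist_force: [-0.3, -0.2, 0.6]
width: 0.0514
```

step_arm --moves "-4 3 0 0 0.6; -8 6 1 0 0.6; -12 10 1 0 0.6; -14 14 1 0 0.6; -14 18 1 0 0.6; -14 20 1 0 0.6; -14 20 1 0 0.6; -14 20 1 0 0.6"

```text
time_s: 33.15
position: [0.3961, -0.0105, 0.259]
eef_rot: [-0.0, -0.002, 1.0, -0.0]
wrist_force: [0.3, -0.7, -0.2]
width: 0.0513
```

```bash
python3 look.py w12; python3 - <<'E'
from rig import *
from h import *
np.set_printoptions(precision=4,suppress=True)
a=snapshot('scene');t=snapshot('top');cv2.imwrite('pics/scene12.png',a);cv2.imwrite('pics/top12.png',t)
cv2.imwrite('pics/c12.png',cv2.hconcat([cv2.resize(a[100:300,200:420],(440,400)),cv2.resize(t[175:275,360:460],(360,400))]))
E
```

```text
33.15 [ 0.3961 -0.0105  0.259 ] jaw dir -0.003037345678979048 0.9999953492418715 F [ 0.2646 -0.7054 -0.214 ] w 0.05131002018660037 cam [ 0.3281 -0.011   0.4015]
```

View pics/c12.png

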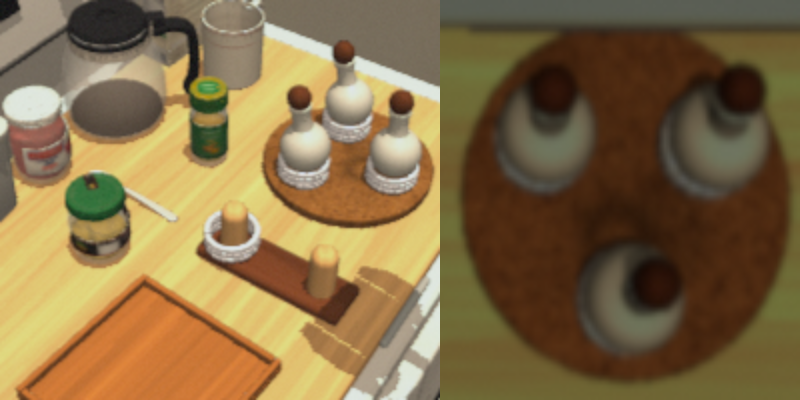

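All three stand in rings on the mat, tray empty, the spare ring on its post, jars in place. Checking tilt numerically from the stopper positions in both views.

```bash
python3 - <<'E'
from rig import *
from h import *
np.set_printoptions(precision=4,suppress=True)
T,S=camera_params("top"),camera_params("scene")
for t,s,r in(((390.8,197.5),(349.5,148.5),(.626,-.160)),((443.3,197.5),(372,125.5),(.6255,-.2625)),((420.3,246),(400.5,150.5),(.5365,-.2105))):
    X,e=tri(ray(T,t),ray(S,s)); d=X[:2]-np.array(r); print(X,e,"off mm",d*1e3,"tilt deg",np.degrees(np.arcsin(np.linalg.norm(d)/.068)))
E
```

```text
[ 0.6402 -0.1564  0.1437] 0.0047937692897630155 off mm [14.1652  3.6201] tilt deg 12.415901516045773
[ 0.6408 -0.2629  0.1442] 0.004648021320421868 off mm [15.256  -0.3806] tilt deg 12.968934930716921
[ 0.542  -0.2143  0.1442] 0.0033080351262644372 off mm [ 5.5396 -3.8155] tilt deg 5.676910856366138
```

Two views suggest a 12° lean in +x for two cruets, with a 4–5 mm ray residual, so I'm looking again from close above.

step_arm --moves "4 -4 2 0 0.6; 8 -8 2 0 0.6; 12 -12 2 0 0.6; 16 -16 3 0 0.6; 18 -20 3 0 0.6; 18 -20 3 0 0.6; 18 -20 3 0 0.6; 18 -20 3 0 0.6"

```text
time_s: 34.1
position: [0.5757, -0.2113, 0.2881]
eef_rot: [-0.001, -0.0, 1.0, 0.0]
wrist_force: [0.2, -0.9, 0.0]
width: 0.0509
```

```bash
python3 look.py w13; python3 st.py w13 .146; cp pics/w13.png pics/v13.png
```

```text
34.1 [ 0.5757 -0.2113  0.2881] jaw dir -0.0003217358491656089 0.9999994991914862 F [ 0.1871 -0.9194  0.0024] w 0.05086886958235788 cam [ 0.508  -0.2118  0.4307]
[364.7 127.2] [  92   98 2932] [ 0.5296 -0.1732  0.146 ]
[492.5 115.8] [ 28  33 761] [ 0.5206 -0.0707  0.146 ]
[314.6 198.7] [  83  130 5392] [ 0.59  -0.214  0.146]
[481.1 211.3] [ 25  27 508] [ 0.6014 -0.0696  0.146 ]
[273.2 331.2] [ 25  38 772] [ 0.7224 -0.254   0.146 ]
[629.2 360.6] [ 24  51 954] [0.7564 0.0964 0.146 ]
```

View pics/v13.png

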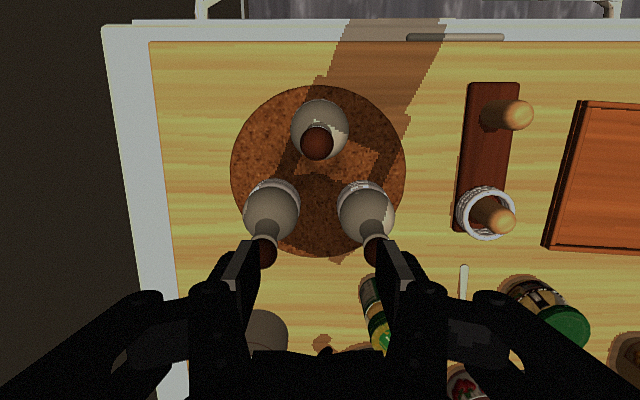

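The view shows stoppers at about (316,143), (267,252) and (374,252), the last two partly behind the fingers, and bellies at (320,129), (271,211) and (366,213). That was my last picture; the rest is numeric.

```bash
python3 - <<'E'
from rig import *
from h import *
np.set_printoptions(precision=4,suppress=True)
d=np.load("pics/w13.npz"); p={k:d[k] for k in("mtx","rvec","tvec")}
T,S=camera_params("top"),camera_params("scene")
for n,b,s,st,ss in(("P1",(320,129),(316,143),(420.3,246),(400.5,150.5)),("P3",(271,211),(267,252),(443.3,197.5),(372,125.5)),("P2",(366,213),(374,252),(390.8,197.5),(349.5,148.5))):
    B=plane(p,b,.078); print(n,"belly",B,"stopper",plane(p,s,.146),"upright would be",proj(p,B+[0,0,.068])[0],
     "tri w/top",tri(ray(p,s),ray(T,st)),"tri w/scene",tri(ray(p,s),ray(S,ss)))
E
```

```text
P1 belly [ 0.5366 -0.2089  0.078 ] stopper [ 0.5424 -0.2127  0.146 ] upright would be [320.6631 135.85  ] tri w/top (array([ 0.5429, -0.213 ,  0.1469]), np.float64(0.0013298730096048355)) tri w/scene (array([ 0.5412, -0.213 ,  0.1457]), np.float64(0.0025798038753273404))
P3 belly [ 0.6233 -0.2613  0.078 ] stopper [ 0.6397 -0.2567  0.146 ] upright would be [261.0917 234.9373] tri w/top (array([ 0.6429, -0.2602,  0.1408]), np.float64(0.005257318340784169)) tri w/scene (array([ 0.6364, -0.2561,  0.1502]), np.float64(0.0025461239695743544))
P2 belly [ 0.6256 -0.1592  0.078 ] stopper [ 0.6397 -0.1608  0.146 ] upright would be [376.4661 237.3115] tri w/top (array([ 0.645 , -0.1575,  0.1326]), np.float64(0.0025835642116225433)) tri w/scene (array([ 0.6406, -0.1602,  0.1414]), np.float64(0.0023549289234190028))
```

The lean is real: about 12° in +x for two cruets, 5° for the third (they turned about the jaw axis as they were pressed down). I'll right them by turning the jaws along x and closing them loosely to about 29 mm round each stopper, centred over its ring.

```bash
python3 -c "
from rig import *;o=observe();print(o['joint_pos'],o['position'])"
```

```text
[-4.11036785e-01  3.02732165e-01  1.00615287e+00  3.00615885e-04
  1.83348482e+00 -1.98308729e+00] [ 0.57565956 -0.21056797  0.28876378]
```

step_arm --moves "1 -1 0 -8 0.85; 2 -2 0 -16 0.85; 3 -3 0 -24 0.85; 4 -4 0 -32 0.85; 4.9 -5.1 0 -40 0.85; 4.9 -5.1 0 -48 0.85; 4.9 -5.1 0 -56 0.85; 4.9 -5.1 0 -64 0.85"

```text
time_s: 34.95
position: [0.6248, -0.2604, 0.2898]
eef_rot: [0.0, 0.531, 0.847, 0.0]
wrist_force: [0.7, -0.9, -0.2]
width: 0.0727
```

step_arm --moves "0 0 -3 -8 0.85; 0 0 -5 -16 0.85; 0 0 -5 -24 0.85; 0 0 -8 -26 0.85; 0 0 -10 -26 0.85; 0 0 -10 -26 0.85; 0 0 -10 -26 0.85; 0 0 -10 -26 0.85"

```text
time_s: 35.75
position: [0.6256, -0.2613, 0.1916]
eef_rot: [0.002, 0.706, 0.708, 0.001]
wrist_force: [0.1, -0.1, 0.4]
width: 0.0725
```

step_arm --moves "-0.1 0 -2 0 0.85; -0.1 0 -4 0 0.85; -0.1 0 -6 0 0.85; -0.1 0 -6.7 0 0.85; -0.1 0 -6.7 0 0.85" --squeeze 20

```text
time_s: 36.25
position: [0.624, -0.2613, 0.1221]
eef_rot: [-0.0, 0.706, 0.708, -0.0]
wrist_force: [0.7, -0.6, -0.2]
width: 0.0722
```

step_arm --moves "0 0 0 0 0.7; 0 0 0 0 0.6; 0 0 0 0 0.5; 0 0 0 0 0.42; 0 0 0 0 0.38; 0 0 0 0 0.35; 0 0 0 0 0.34; 0 0 0 0 0.34"

```text
time_s: 37.05
position: [0.6241, -0.2614, 0.122]
eef_rot: [0.0, 0.706, 0.708, 0.0]
wrist_force: [1.3, 0.1, 0.9]
width: 0.0291
```

step_arm --moves "0 0 0 0 0.34; 0 0 0 0 0.34; 0 0 0 0 0.36; 0 0 0 0 0.42; 0 0 0 0 0.5; 0 0 0 0 0.6; 0 0 0 0 0.6"

```text
time_s: 37.75
position: [0.624, -0.2614, 0.122]
eef_rot: [-0.0, 0.706, 0.708, -0.0]
wrist_force: [-0.6, -0.2, -0.1]
width: 0.051
```

step_arm --moves "0 0 3 0 0.6; 0 0 6 0 0.6; 0 0 8 0 0.85; 0.1 5 8 0 0.85; 0.1 10.2 8 0 0.85; 0.1 10.2 8 0 0.85; 0.1 10.2 7 0 0.85; 0.1 10.2 7 0 0.85"

```text
time_s: 38.55
position: [0.6244, -0.16, 0.1898]
eef_rot: [-0.001, 0.707, 0.708, -0.001]
wrist_force: [-0.3, 0.4, -0.4]
width: 0.0725
```

step_arm --moves "0 0 -2 0 0.85; 0 0 -4 0 0.85; 0 0 -6 0 0.85; 0 0 -7 0 0.85; 0 0 -7 0 0.85; 0 0 -7 0 0.85; 0 0 -7 0 0.7; 0 0 -7 0 0.6"

```text
time_s: 39.35
position: [0.6258, -0.1596, 0.1235]
eef_rot: [0.001, 0.706, 0.708, 0.001]
wrist_force: [0.7, 0.6, 1.1]
width: 0.0516
```

step_arm --moves "0 0 0 0 0.5; 0 0 0 0 0.42; 0 0 0 0 0.38; 0 0 0 0 0.35; 0 0 0 0 0.34; 0 0 0 0 0.34; 0 0 0 0 0.34; 0 0 0 0 0.34"

```text
time_s: 40.15
position: [0.6251, -0.1594, 0.122]
eef_rot: [0.0, 0.706, 0.708, 0.0]
wrist_force: [1.3, -0.0, 0.9]
width: 0.0289
```

step_arm --moves "0 0 0 0 0.36; 0 0 0 0 0.42; 0 0 0 0 0.5; 0 0 0 0 0.6; 0 0 3 0 0.6; 0 0 7 0 0.6; 0 0 8 0 0.6; 0 0 8 0 0.6"

```text
time_s: 40.95
position: [0.626, -0.1597, 0.2047]
eef_rot: [0.002, 0.706, 0.708, 0.001]
wrist_force: [-0.6, -0.6, 0.2]
width: 0.0515
```

step_arm --moves "-4 -2 0 0 0.7; -8 -4 0 0 0.7; -8.9 -5.1 0 0 0.7; -8.9 -5.1 0 0 0.7; -8.9 -5.1 -3 0 0.7; -8.9 -5.1 -6 0 0.7; -8.9 -5.1 -8 0 0.7; -8.9 -5.1 -8 0 0.7"

```text
time_s: 41.75
position: [0.5351, -0.2087, 0.1175]
eef_rot: [-0.004, 0.706, 0.708, -0.001]
wrist_force: [-0.7, 0.3, -0.8]
width: 0.0598
```

step_arm --moves "0 0 0 0 0.6; 0 0 0 0 0.5; 0 0 0 0 0.42; 0 0 0 0 0.38; 0 0 0 0 0.35; 0 0 0 0 0.34; 0 0 0 0 0.34; 0 0 0 0 0.34"

```text
time_s: 42.55
position: [0.5361, -0.2104, 0.1221]
eef_rot: [0.0, 0.706, 0.708, 0.0]
wrist_force: [0.7, -0.1, 0.8]
width: 0.0294
```

step_arm --moves "0 0 0 0 0.36; 0 0 0 0 0.42; 0 0 0 0 0.5; 0 0 0 0 0.6; 0 0 3 0 0.6; 0 0 7 0 0.6; 0 0 12 0 0.6; -3 3 15 0 0.6"

```text
time_s: 43.35
position: [0.5086, -0.1833, 0.2736]
eef_rot: [0.002, 0.707, 0.707, 0.0]
wrist_force: [-0.2, 0.1, 0.8]
width: 0.0509
```

step_arm --moves "-3 3 0 8 0.6; -5 7 0 16 0.6; -7 11 0 24 0.6; -7 14 0 32 0.6; -7 14 0 40 0.6; -7 14 0 48 0.6; -7 14 0 48 0.6; -7 14 0 48 0.6"

```text
time_s: 44.15
position: [0.4372, -0.0416, 0.2709]
eef_rot: [0.0, 0.359, 0.933, 0.0]
wrist_force: [-0.5, 0.1, 0.0]
width: 0.0511
```

```bash
python3 - <<'E'
from rig import *
from h import *
np.set_printoptions(precision=4,suppress=True)
print(observe()["time_s"],observe()["position"])
T,S=camera_params("top"),camera_params("scene"); G={"P2":(.626,-.160),"P3":(.6245,-.262),"P1":(.5367,-.210)}
a=snapshot("scene");t=snapshot("top");cv2.imwrite("pics/scene14.png",a);cv2.imwrite("pics/top14.png",t)
old={"scene":cv2.imread("pics/scene12.png"),"top":cv2.imread("pics/top12.png")}
def near(im,p,X):
    # local dark, reddish blob near the expected upright stopper
    u=proj(p,X)[0]; x0,y0=(u-16).astype(int); c=im[y0:y0+32,x0:x0+32].astype(int); o=[]
    for th in(45,60,75):
        m=(c[...,2]<th)&(c[...,2]>=c[...,0]) if p is T else (c[...,2]<th+35)&(c[...,1]<th)&(c[...,2]>c[...,1]+8)
        b=blobs(cv2.morphologyEx(m.astype(np.uint8),cv2.MORPH_OPEN,np.ones((3,3))),12)
        o.append([(q[0]+[x0,y0]).round(1).tolist()+[int(q[1][4])] for q in b])
    return u,o
for k,(x,y) in G.items():
    X=[x,y,.146]
    print(k,"top",*near(t,T,X),"\n   before",near(old["top"],T,X)[1]); print("  scene",*near(a,S,X),"\n   before",near(old["scene"],S,X)[1])
E
```

```text
44.15 [ 0.4372 -0.0416  0.2709]
P2 top [393.1838 205.2454] [[[393.3, 203.7, 115]], [[393.8, 203.6, 167]], [[392.4, 198.7, 428], [407.1, 202.6, 17], [377.8, 212.8, 15], [403.8, 215.9, 82]]] 
   before [[[390.4, 197.1, 125]], [[390.5, 197.3, 195]], [[391.8, 197.2, 413], [403.7, 215.9, 84]]]
  scene [354.8443 148.8797] [[[355.5, 153.0, 12]], [[355.0, 151.2, 48]], [[355.4, 150.3, 71]]] 
   before [[], [[348.3, 150.8, 46]], [[348.8, 150.2, 71]]]
P3 top [443.6988 206.3166] [[[446.0, 194.1, 75]], [[427.9, 195.3, 31], [446.6, 194.5, 155]], [[428.4, 196.9, 58], [446.5, 194.8, 175], [451.2, 211.0, 28], [429.3, 218.4, 36], [441.4, 217.6, 15], [450.3, 219.0, 26]]] 
   before [[[440.6, 196.9, 116]], [[439.5, 197.7, 221]], [[439.0, 198.1, 304], [450.6, 217.2, 52]]]
  scene [377.0028 127.1511] [[[369.4, 124.6, 21]], [[369.5, 123.5, 48]], [[370.0, 122.8, 65]]] 
   before [[], [[370.5, 127.7, 49]], [[370.9, 127.2, 65]]]
P1 top [418.6159 249.3871] [[[417.4, 247.6, 122]], [[412.0, 235.7, 107], [418.0, 247.7, 175]], [[418.7, 241.7, 484], [430.3, 258.2, 69]]] 
   before [[[418.5, 245.0, 138]], [[416.5, 241.5, 328]], [[418.5, 240.9, 483], [430.4, 258.2, 70]]]
  scene [401.2124 151.6145] [[[400.0, 155.0, 17]], [[400.0, 153.4, 45]], [[399.8, 153.2, 48]]] 
   before [[[399.0, 154.1, 27]], [[399.4, 152.8, 58]], [[399.8, 152.2, 79]]]
```

Two cruets now read upright; the one at P3 reads differently from before. Measuring its stopper and belly.

```bash
python3 - <<'E'
from rig import *
from h import *
np.set_printoptions(precision=4,suppress=True)
T,S=camera_params("top"),camera_params("scene")
for k,t,s in(("P2",(393.5,203.6),(355.2,150)),("P3",(446.5,194.6),(370,122.8)),("P1",(418,247.6),(400,152.6))): print(k,tri(ray(T,t),ray(S,s)))
def belly(n,box):
    im=cv2.imread(f"pics/{n}.png"); x0,y0,x1,y1=box; c=im[y0:y1,x0:x1].astype(int)
    m=(c.min(2)>(105 if "scene" in n else 62))&(c.max(2)-c.min(2)<55)
    m=cv2.morphologyEx(m.astype(np.uint8),cv2.MORPH_OPEN,np.ones((5,5)))
    return [(b[0]+[x0,y0],b[1]+[x0,y0,0,0,0]) for b in blobs(m,80)]
for n in("scene12","scene14"): print(n,belly(n,(325,110,430,205)))
for n in("top12","top14"): print(n,belly(n,(365,185,460,270)))
for k,(x,y) in dict(P2=(.626,-.160),P3=(.6245,-.262),P1=(.5367,-.210)).items(): print(k,proj(S,[x,y,.078]),proj(T,[x,y,.078]))
E
```

```text
P2 (array([ 0.6281, -0.1619,  0.1412]), np.float64(0.0041767565850755264))
P3 (array([ 0.6479, -0.2687,  0.1455]), np.float64(0.001845405583367203))
P1 (array([ 0.5397, -0.2097,  0.1422]), np.float64(0.001494911910805142))
scene12 [(array([349. , 120.1]), array([332, 112,  35,  17, 256])), (array([403. , 140.6]), array([376, 129,  54,  25, 424])), (array([374.9, 148.2]), array([364, 137,  22,  21, 347])), (array([359.4, 169.3]), array([341, 160,  44,  22, 574])), (array([398.4, 174.3]), array([387, 164,  23,  21, 380])), (array([351.8, 188.4]), array([340, 184,  24,  10, 186])), (array([395.4, 191.5]), array([385, 187,  22,  10, 162]))]
scene14 [(array([348.2, 119.8]), array([331, 112,  35,  17, 256])), (array([383.7, 133.3]), array([374, 128,  20,  12, 149])), (array([369.1, 143.8]), array([359, 134,  20,  20, 302])), (array([357.3, 168.4]), array([341, 156,  38,  26, 532])), (array([398.3, 174.5]), array([387, 166,  23,  19, 372])), (array([351.7, 188.3]), array([340, 184,  24,  10, 184])), (array([395.4, 191.5]), array([385, 187,  22,  10, 163]))]
top12 [(array([390.7, 211.1]), array([380, 204,  22,  15, 227])), (array([438.4, 211.8]), array([428, 204,  22,  16, 254])), (array([411.4, 253.8]), array([404, 244,  19,  17, 178]))]
top14 [(array([439.5, 202.1]), array([431, 192,  21,  18, 207])), (array([386.8, 211.1]), array([380, 201,  18,  18, 167])), (array([410.2, 253.9]), array([404, 244,  16,  18, 152]))]
P2 [[352.606  172.0669]] [[390.2016 209.3597]]
P3 [[373.8872 149.9845]] [[437.0215 210.3828]]
P1 [[396.7193 174.766 ]] [[413.7107 250.3312]]
```

The P3 cruet and its ring have shifted about 22 mm in +x (a knock), so the ring is now at or over the mat's edge. I'll measure it close by, park the cruet in the tray, put the ring back, and reseat the cruet.

step_arm --moves "2 -4 0 8 0.6; 4 -8 0 16 0.6; 6 -12 0 24 0.6; 8 -16 0 32 0.6; 10 -20 0 40 0.6; 12 -22.3 0 42 0.6; 12 -22.3 0 42 0.6; 12 -22.3 0 42 0.6"

```text
time_s: 45.05
position: [0.5571, -0.2649, 0.2699]
eef_rot: [-0.001, 0.0, 1.0, 0.001]
wrist_force: [-0.8, 0.9, 0.4]
width: 0.0512
```

```bash
python3 look.py w15; python3 st.py w15 .146; python3 - <<'E'
from h import *
np.set_printoptions(precision=4,suppress=True)
d=np.load("pics/w15.npz"); p={k:d[k] for k in("mtx","rvec","tvec")}
print("expect stopper",proj(p,[.648,-.269,.146]),"belly",proj(p,[.646,-.264,.078]))
c=d["im"].astype(int); m=(c.min(2)>95)&(c.max(2)-c.min(2)<60)
for b in blobs(cv2.morphologyEx(m.astype(np.uint8),cv2.MORPH_OPEN,np.ones((5,5))),300): print(b[0],b[1],plane(p,b[0],.078))
E
```

```text
45.05 [ 0.5571 -0.2649  0.2699] jaw dir 0.0006447060167181972 0.9999991335112515 F [-0.7738  0.8777  0.4441] w 0.05117939182499044 cam [ 0.4894 -0.2653  0.4125]
[317.1 127.2] [ 43  33 599] [ 0.5096 -0.2653  0.146 ]
[550.7 135.2] [ 36  31 935] [ 0.5158 -0.0867  0.146 ]
[344.5 200.7] [ 131  112 5393] [ 0.5678 -0.2433  0.146 ]
[288.4 171.5] [ 21  24 349] [ 0.5438 -0.2879  0.146 ]
[535.4 235.1] [ 26  26 491] [ 0.5977 -0.0847  0.146 ]
[436.7 264.7] [ 30  28 511] [ 0.6245 -0.1639  0.146 ]
[307.4 294.2] [ 28  28 663] [ 0.6526 -0.2739  0.146 ]
expect stopper [[312.9933 289.531 ]] belly [[318.4597 253.655 ]]
[213.4 114. ] [  141     0   238   299 17547] [ 0.5024 -0.3631  0.078 ]
[552.5   7.5] [ 460    0  180   29 2385] [ 0.412  -0.0594  0.078 ]
[552.6  43. ] [ 457   30  183   27 4418] [ 0.4407 -0.0542  0.078 ]
[358.5 151.3] [350 137  21  35 443] [ 0.5378 -0.2251  0.078 ]
[423.9 233. ] [ 399  218   51   33 1092] [ 0.6228 -0.1547  0.078 ]
```

step_arm --moves "4 -0.3 0 0 0.6; 8 -0.6 0 0 0.6; 9.4 -0.7 -3 0 0.6; 9.4 -0.7 -6 0 0.6; 9.4 -0.7 -9 0 0.6; 9.4 -0.7 -9 0 0.6; 9.4 -0.7 -9 0 0.6"

```text
time_s: 45.8
position: [0.6511, -0.2708, 0.1825]
eef_rot: [0.0, -0.001, 1.0, -0.0]
wrist_force: [0.5, 0.5, 1.0]
width: 0.0512
```

step_arm --moves "0 0 -2 0 0.6; 0 0 -4 0 0.6; 0 0 -5.8 0 0.6; 0 0 -5.8 0 0.6; 0 0 -5.8 0 0.4; 0 0 -5.8 0 0.2; 0 0 -5.8 0 0.15; 0 0 -5.8 0 0.15" --squeeze 60

```text
time_s: 46.6
position: [0.6523, -0.2721, 0.1263]
eef_rot: [0.002, -0.001, 1.0, -0.001]
wrist_force: [0.3, -0.8, 7.0]
width: 0.0248
```

step_arm --moves "0 0 0 0 0.15; 0 0 0 0 0.15; 0 0 1.5 0 0.15; 0 0 3 0 0.15; 0 0 5 0 0.15; 0 0 8 0 0.15; 0 0 11 0 0.15; 0 0 11 0 0.15"

```text
time_s: 47.4
position: [0.6526, -0.2721, 0.2404]
eef_rot: [0.005, -0.001, 1.0, -0.002]
wrist_force: [0.1, 0.9, -1.4]
width: 0.025
```

step_arm --moves "-0.6 4.8 0 0 0.15; -1.2 9.6 0 0 0.15; -1.8 14.4 0 0 0.15; -2.4 19.2 0 0 0.15; -3 24 0 0 0.15; -3.6 28.8 0 0 0.15; -4.2 33.6 0 0 0.15; -4.8 38.4 0 0 0.15"

```text
time_s: 48.2
position: [0.6022, 0.1143, 0.2319]
eef_rot: [-0.001, -0.001, 1.0, -0.0]
wrist_force: [1.1, -0.4, -2.9]
width: 0.0251
```

step_arm --moves "0 3.6 0 0 0.15; 0 3.6 -4 0 0.15; 0 3.6 -8 0 0.15; 0 3.6 -10.5 0 0.15; 0 3.6 -11.5 0 0.15; 0 3.6 -12 0 0.15; 0 3.6 -12 0 0.15; 0 3.6 -12 0 0.15"

```text
time_s: 49.0
position: [0.6041, 0.1486, 0.1149]
eef_rot: [0.002, -0.001, 1.0, 0.0]
wrist_force: [0.1, 0.5, -2.3]
width: 0.025
```

step_arm --moves "0 0 -0.5 0 0.15; 0 0 -0.8 0 0.15; 0 0 -1.1 0 0.15; 0 0 -1.1 0 0.15"

```text
time_s: 49.4
position: [0.6053, 0.1487, 0.1058]
eef_rot: [0.004, -0.001, 1.0, 0.001]
wrist_force: [-0.0, -0.5, 10.2]
width: 0.0251
```

Contact. Releasing and going back to look at the ring.

step_arm --moves "0 0 0.2 0 0.4; 0 0 0.2 0 0.6; 0 0 0.2 0 0.6; 0 0 3 0 0.6; 0 0 7 0 0.6; 0 0 11 0 0.6; 0 0 15 0 0.6; 0 -4 15 0 1"

```text
time_s: 50.2
position: [0.6047, 0.1118, 0.2591]
eef_rot: [0.006, -0.004, 1.0, 0.001]
wrist_force: [1.0, -1.2, -0.0]
width: 0.0639
```

step_arm --moves "0 -5 0 0 1; 0 -10 0 0 1; 0 -15 0 0 1; 0 -20 0 0 1; 0 -25 0 0 1; 0 -30 0 0 1; 0 -35 0 0 1; 0 -37 0 0 1"

```text
time_s: 51.0
position: [0.6021, -0.266, 0.2508]
eef_rot: [-0.001, 0.001, 1.0, -0.0]
wrist_force: [-0.5, 0.7, -0.6]
width: 0.0854
```

step_arm --moves "0 0 -1 0 1; 0 0 -1 0 1; 0 0 -1 0 1"

```text
time_s: 51.3
position: [0.6033, -0.26, 0.2413]
eef_rot: [-0.001, -0.002, 1.0, 0.001]
wrist_force: [0.3, -0.2, 0.4]
width: 0.0854
```

```bash
cat > ring.py <<'E'
import sys; from h import *
np.set_printoptions(precision=4,suppress=True)
d=np.load(f"pics/{sys.argv[1]}.npz"); p={k:d[k] for k in("mtx","rvec","tvec")}
e=np.array(eval(sys.argv[2])); c=d["im"].astype(int)
# rectify the plane of the ring's top (1 px = 0.5 mm, 140 mm square about the guess) and find circles
q=np.float32([[-.07,-.07],[.07,-.07],[.07,.07],[-.07,.07]]); src=proj(p,np.c_[q+e,np.full(4,.0585)]).astype(np.float32)
H=cv2.getPerspectiveTransform(src,np.float32((q+.07)*2000)); g=cv2.warpPerspective(d["im"],H,(280,280))
m=((g.min(2)>85)&(g.max(2).astype(int)-g.min(2)<50)).astype(np.uint8)
g2=cv2.GaussianBlur(cv2.cvtColor(g,cv2.COLOR_BGR2GRAY),(5,5),1.5)
r=cv2.HoughCircles(g2,cv2.HOUGH_GRADIENT,1,15,param1=80,param2=14,minRadius=44,maxRadius=66)
print(None if r is None else [(*(e+(u[:2]/2000-.07)).round(4),u[2]/2) for u in r[0][:6]])
k=cv2.findContours(cv2.morphologyEx(m,cv2.MORPH_CLOSE,np.ones((3,3))),cv2.RETR_EXTERNAL,2)[0]
for x in k:
    if len(x)>40: (a,b),R=cv2.minEnclosingCircle(x); print("contour",e+np.array([a,b])/2000-.07,R/2,cv2.boundingRect(x))
E
python3 look.py w16; python3 ring.py w16 "(.646,-.264)"
```

```text
51.3 [ 0.6033 -0.26    0.2413] jaw dir -0.003636364061936053 0.9999928668908381 F [ 0.3162 -0.2347  0.4392] w 0.08539783312434389 cam [ 0.5355 -0.2607  0.3839]
[(np.float64(0.6483), np.float64(-0.2698), np.float32(24.3)), (np.float64(0.6402), np.float64(-0.2668), np.float32(25.5)), (np.float64(0.6413), np.float64(-0.2743), np.float32(27.65)), (np.float64(0.6547), np.float64(-0.2738), np.float32(31.6)), (np.float64(0.6537), np.float64(-0.2642), np.float32(22.75))]
contour [ 0.6485 -0.2699] 29.60665512084961 (87, 71, 116, 117)
```

Ring lies flat at (0.6485,-0.270), about 7 mm over the mat's edge. Picking it up (clear of the other cruets) and returning it to (0.625,-0.2625).

step_arm --moves "2 -0.5 -4 0 1; 4.5 -1 -8 0 1; 4.5 -1 -12 0 1; 4.5 -1 -15 0 1; 4.5 -1 -17 0 1; 4.5 -1 -18.5 0 1; 4.5 -1 -18.5 0 1; 4.5 -1 -18.5 0 1" --squeeze 40

```text
time_s: 52.15
position: [0.6489, -0.2712, 0.0583]
eef_rot: [0.001, -0.001, 1.0, -0.0]
wrist_force: [0.3, -0.4, 1.0]
width: 0.0855
```

step_arm --moves "0 0 -1 0 1; 0 0 -1.8 0 1; 0 0 -1.8 0 1; 0 0 -1.8 0 0.6; 0 0 -1.8 0 0.5; 0 0 -1.8 0 0.5; 0 0 -1.8 0 0.5; 0 0 -1.8 0 0.5"

```text
time_s: 52.95
position: [0.6487, -0.2718, 0.0399]
eef_rot: [0.001, -0.001, 1.0, -0.0]
wrist_force: [0.0, 0.1, 4.6]
width: 0.0614
```

step_arm --moves "0 0 1 0 0.5; 0 0 1.5 0 0.5; -1.2 0.5 1.5 0 0.5; -2.4 0.9 1.5 0 0.5; -2.4 0.9 1.5 0 0.5; -2.4 0.9 0.8 0 0.5; -2.4 0.9 0 0 0.5; -2.4 0.9 0 0 0.5"

```text
time_s: 53.75
position: [0.6249, -0.2628, 0.039]
eef_rot: [0.001, -0.001, 1.0, -0.0]
wrist_force: [-0.3, -0.1, 3.7]
width: 0.0619
```

step_arm --moves "0 0 -0.1 0 0.5; 0 0 0.1 0 0.75; 0 0 0.1 0 0.9; 0 0 0.1 0 0.9; 0 0 4 0 0.9; 0 0 9 0 0.9; 0 0 14 0 0.9; -2.2 0 20 0 0.9"

```text
time_s: 54.55
position: [0.6075, -0.2621, 0.2274]
eef_rot: [0.0, -0.002, 1.0, 0.0]
wrist_force: [-0.5, -1.0, -0.5]
width: 0.0766
```

step_arm --moves "0 0 0 0 0.9; 0 0 0 0 0.9; 0 0 0 0 0.9"

```text
time_s: 54.85
position: [0.6066, -0.2623, 0.2237]
eef_rot: [-0.001, -0.001, 1.0, 0.001]
wrist_force: [-0.2, -0.2, -0.3]
width: 0.0768
```

```bash
python3 look.py w17; python3 ring.py w17 "(.625,-.262)"; python3 st.py w17 .146
```

```text
54.85 [ 0.6066 -0.2623  0.2237] jaw dir -0.002060528550569816 0.9999966916015828 F [-0.2367 -0.1887 -0.2827] w 0.07675873446908214 cam [ 0.5391 -0.2629  0.3664]
[(np.float64(0.6243), np.float64(-0.2622), np.float32(29.95)), (np.float64(0.6163), np.float64(-0.2618), np.float32(24.95)), (np.float64(0.6217), np.float64(-0.2707), np.float32(32.7)), (np.float64(0.6297), np.float64(-0.2683), np.float32(22.8))]
contour [ 0.6223 -0.2627] 31.419456481933594 (72, 80, 125, 119)
[363.  143.4] [  183   212 13088] [ 0.5656 -0.2336  0.146 ]
[574.  104.1] [  89  131 3963] [ 0.5412 -0.1041  0.146 ]
[316.2 195.2] [  48   36 1382] [ 0.5999 -0.2633  0.146 ]
[575.  203.3] [  43   37 1068] [ 0.6052 -0.0906  0.146 ]
[487.8 238.2] [  40   38 1159] [ 0.6303 -0.1455  0.146 ]
[292.4 337.1] [  67   37 1751] [ 0.7098 -0.281   0.146 ]
```

Ring is back at (0.6243,-0.2625). But the P2 stopper now reads (0.630,-0.1455), different from before; checking with the fixed cameras.

```bash
python3 - <<'E'
from rig import *
from h import *
np.set_printoptions(precision=4,suppress=True)
T,S=camera_params("top"),camera_params("scene")
a=snapshot("scene");t=snapshot("top");cv2.imwrite("pics/scene17.png",a);cv2.imwrite("pics/top17.png",t)
def bl(im,box,f,lo):
    x0,y0,x1,y1=box; c=im[y0:y1,x0:x1].astype(int)
    m=cv2.morphologyEx(f(c).astype(np.uint8),cv2.MORPH_OPEN,np.ones((3,3)))
    return [((b[0]+[x0,y0]).round(1).tolist(),b[1].tolist()[2:]) for b in blobs(m,lo)]
dt=lambda c:(c[...,2]<55); ds=lambda c:(c[...,2]<100)&(c[...,1]<62)&(c[...,2]>c[...,1]+8)
for k in("12","14","17"):
    print(k,"top",bl(cv2.imread(f"pics/top{k}.png"),(365,184,460,270),dt,60)); print("  scene",bl(cv2.imread(f"pics/scene{k}.png"),(325,105,420,170),ds,25))
    w=lambda c:(c.min(2)>105)&(c.max(2)-c.min(2)<55)
    print("  scene white",bl(cv2.imread(f"pics/scene{k}.png"),(325,130,430,205),w,100))
E
```

```text
12 top [([390.3, 197.2], [15, 14, 165]), ([440.1, 197.4], [21, 13, 191]), ([414.0, 238.7], [28, 28, 393])]
  scene [([370.4, 127.3], [9, 9, 55]), ([348.7, 150.6], [11, 8, 53]), ([399.6, 152.4], [11, 9, 68])]
  scene white [([403.1, 140.7], [56, 25, 426]), ([374.9, 148.1], [22, 23, 354]), ([359.5, 169.0], [44, 25, 593]), ([398.4, 174.1], [25, 22, 391]), ([351.5, 187.4], [26, 15, 216]), ([395.4, 190.4], [25, 15, 201])]
14 top [([446.8, 193.5], [16, 14, 173]), ([393.5, 203.7], [14, 14, 153]), ([409.6, 232.8], [23, 19, 182]), ([418.0, 247.7], [15, 14, 164])]
  scene [([369.8, 123.1], [10, 8, 57]), ([354.7, 150.6], [10, 9, 57]), ([400.0, 153.4], [7, 8, 45])]
  scene white [([384.9, 134.1], [21, 11, 140]), ([369.1, 143.8], [22, 20, 309]), ([357.5, 168.1], [38, 28, 552]), ([397.4, 180.0], [27, 32, 591]), ([351.4, 187.4], [26, 15, 214])]
17 top [([413.6, 222.9], [75, 86, 2802]), ([384.8, 202.1], [16, 15, 168])]
  scene [([402.0, 151.9], [11, 11, 101]), ([349.9, 154.9], [11, 7, 57])]
  scene white [([401.8, 140.3], [62, 25, 442]), ([364.3, 165.8], [45, 32, 663]), ([398.7, 174.1], [21, 17, 272]), ([351.2, 187.5], [25, 14, 203]), ([395.4, 190.5], [25, 14, 189])]
```

P2's ring hasn't moved but its cruet now leans about 15° in +y. Righting it with the jaws along y, closing loosely about the ring centre.

step_arm --moves "1 4.5 0 0 0.9; 2 9 0 0 0.9; 2.1 10.2 0 0 0.9; 2.1 10.2 -3 0 0.9; 2.1 10.2 -4 0 0.9; 2.1 10.2 -4 0 0.9; 2.1 10.2 -4 0 0.9" --squeeze 20

```text
time_s: 55.7
position: [0.6279, -0.1612, 0.1861]
eef_rot: [-0.0, -0.001, 1.0, 0.0]
wrist_force: [1.0, -0.7, -0.3]
width: 0.0768
```

```bash
python3 look.py w18; python3 ring.py w18 "(.626,-.16)"
```

```text
55.7 [ 0.6279 -0.1612  0.1861] jaw dir -0.0011991807225964128 0.9999992727790321 F [ 1.0377 -0.6689 -0.2951] w 0.0768415315894625 cam [ 0.56   -0.1616  0.3286]
[(np.float64(0.6372), np.float64(-0.1588), np.float32(31.6)), (np.float64(0.6293), np.float64(-0.1588), np.float32(29.95)), (np.float64(0.6653), np.float64(-0.1397), np.float32(22.45)), (np.float64(0.6218), np.float64(-0.1607), np.float32(25.45)), (np.float64(0.6083), np.float64(-0.1457), np.float32(31.6)), (np.float64(0.6637), np.float64(-0.1317), np.float32(26.1))]
contour [ 0.6515 -0.1465] 15.402971267700195 (168, 142, 42, 51)
contour [ 0.6195 -0.1593] 28.76743507385254 (82, 84, 49, 116)
contour [ 0.6363 -0.1583] 30.707332611083984 (100, 82, 84, 123)
contour [ 0.558  -0.2145] 15.628549575805664 (0, 0, 15, 63)
```

step_arm --moves "0 0.1 -2 0 0.9; 0 0.1 -4 0 0.9; 0 0.1 -6 0 0.9; 0 0.1 -6.4 0 0.9; 0 0.1 -6.4 0 0.8; 0 0.1 -6.4 0 0.7; 0 0.1 -6.4 0 0.6; 0 0.1 -6.4 0 0.5"

```text
time_s: 56.55
position: [0.6285, -0.1595, 0.1232]
eef_rot: [0.001, -0.001, 1.0, -0.0]
wrist_force: [0.6, 0.3, 0.9]
width: 0.0433
```

step_arm --moves "0 0 0 0 0.42; 0 0 0 0 0.38; 0 0 0 0 0.35; 0 0 0 0 0.34; 0 0 0 0 0.34; 0 0 0 0 0.34; 0 0 0 0 0.36; 0 0 0 0 0.42"

```text
time_s: 57.35
position: [0.6279, -0.1597, 0.1216]
eef_rot: [-0.0, -0.001, 1.0, -0.0]
wrist_force: [0.6, 0.7, -0.0]
width: 0.0361
```

step_arm --moves "0 0 0 0 0.5; 0 0 0 0 0.6; 0 0 3 0 0.6; 0 0 7 0 0.6; 0 0 12 0 0.6; -2 4 12 0 0.6; -3 8 12 0 0.6; -3.5 12 12 0 0.6"

```text
time_s: 58.15
position: [0.5923, -0.0386, 0.2426]
eef_rot: [0.001, -0.0, 1.0, -0.0]
wrist_force: [0.2, -0.3, 0.3]
width: 0.0511
```

step_arm --moves "-1 5 0 0 0.6; -2 10 0 0 0.6; -3 15 0 0 0.6; -4 18.5 0 0 0.6; -4 18.5 0 0 0.6; -4 18.5 0 0 0.6"

```text
time_s: 58.75
position: [0.5528, 0.146, 0.242]
eef_rot: [0.0, -0.002, 1.0, -0.0]
wrist_force: [-0.7, -0.9, -0.2]
width: 0.0514
```

```bash
python3 look.py w19; python3 st.py w19 .124; cat > fin.py <<'E'
import sys; from rig import *; from h import *
np.set_printoptions(precision=4,suppress=True)
T,S=camera_params("top"),camera_params("scene"); k=sys.argv[1]
a=snapshot("scene");t=snapshot("top");cv2.imwrite(f"pics/scene{k}.png",a);cv2.imwrite(f"pics/top{k}.png",t)
def bl(im,box,f,lo,n=3):
    x0,y0,x1,y1=box; c=im[y0:y1,x0:x1].astype(int)
    m=cv2.morphologyEx(f(c).astype(np.uint8),cv2.MORPH_OPEN,np.ones((n,n)))
    return [(b[0]+[x0,y0],b[1][2:]) for b in blobs(m,lo)]
tt=bl(t,(365,184,460,270),lambda c:c[...,2]<50,50,7); ss=bl(a,(325,105,420,170),lambda c:(c[...,2]<100)&(c[...,1]<62)&(c[...,2]>c[...,1]+8),25)
print("top",tt,"scene",ss)
for u,_ in tt:
    for v,_ in ss:
        X,e=tri(ray(T,u),ray(S,v))
        if e<.008 and .11<X[2]<.17: print("stopper",X,e)
E
python3 fin.py 19
```

```text
58.75 [0.5528 0.146  0.242 ] jaw dir -0.003781537402882916 0.9999928184024127 F [-0.6773 -0.8777 -0.1631] w 0.05139421609186763 cam [0.4849 0.1455 0.3845]
[157.2 139.7] [ 30  35 821] [0.5148 0.0254 0.124 ]
[168.7 246. ] [ 26  28 526] [0.6011 0.0243 0.124 ]
[323.  247.4] [ 29  30 720] [0.6018 0.1504 0.124 ]
[608.8 343.4] [  66   20 1145] [0.6934 0.4053 0.124 ]
[464.2 389.3] [ 40  23 730] [0.7442 0.2827 0.124 ]
top [] scene [(array([354. , 152.4]), array([10,  7, 48], dtype=int32)), (array([401.1, 153.8]), array([10,  8, 58], dtype=int32))]
```

Parked cruet is at (0.602,0.150). Picking it.

step_arm --moves "4.9 0.4 0 0 0.6; 4.9 0.4 -4 0 0.6; 4.9 0.4 -8 0 0.6; 4.9 0.4 -11 0 0.6; 4.9 0.4 -13 0 0.6; 4.9 0.4 -14.2 0 0.6; 4.9 0.4 -14.2 0 0.6; 4.9 0.4 -14.2 0 0.6" --squeeze 60

```text
time_s: 59.7
position: [0.6027, 0.149, 0.1011]
eef_rot: [0.001, -0.001, 1.0, 0.0]
wrist_force: [-0.6, -0.1, -0.2]
width: 0.0511
```

step_arm --moves "0 0 0 0 0.4; 0 0 0 0 0.2; 0 0 0 0 0.15; 0 0 0 0 0.15; 0 0 0 0 0.15; 0 0 3 0 0.15; 0 0 7 0 0.15; 0 0 11 0 0.15"

```text
time_s: 60.5
position: [0.6012, 0.1494, 0.2099]
eef_rot: [-0.001, -0.001, 1.0, -0.0]
wrist_force: [0.7, -0.3, -2.2]
width: 0.0251
```

step_arm --moves "0 0 3 0 0.15; 0.5 -5 3 0 0.15; 1 -10 3 0 0.15; 1.5 -15 3 0 0.15; 2 -20 3 0 0.15; 2.2 -25 3 0 0.15; 2.3 -30 3 0 0.15; 2.3 -35 3 0 0.15"

```text
time_s: 61.3
position: [0.6245, -0.2013, 0.239]
eef_rot: [-0.001, -0.001, 1.0, 0.0]
wrist_force: [0.8, 0.7, -2.6]
width: 0.0254
```

step_arm --moves "0 -4 0 0 0.15; 0 -6.1 0 0 0.15; 0 -6.1 -4 0 0.15; 0 -6.1 -8 0 0.15; 0 -6.1 -9 0 0.15; 0 -6.1 -9 0 0.15; 0 -6.1 -9 0 0.15"

```text
time_s: 62.0
position: [0.6258, -0.2606, 0.1522]
eef_rot: [0.001, -0.001, 1.0, -0.001]
wrist_force: [-1.1, -0.6, -2.2]
width: 0.0254
```

```bash
python3 look.py w20; python3 st.py w20 .146; python3 fin.py 20
```

```text
62.0 [ 0.6258 -0.2606  0.1522] jaw dir -0.002504928790716399 0.9999960952234594 F [-1.1408 -0.6488 -2.2305] w 0.025440452428070845 cam [ 0.5575 -0.2608  0.2946]
[445.7  42.7] [  69   70 3757] [ 0.5362 -0.2101  0.146 ]
[616.   96.5] [  48  178 2016] [ 0.5566 -0.1377  0.146 ]
[377.4 107.5] [ 193  141 7619] [ 0.5612 -0.236   0.146 ]
[264.1 190.5] [ 18  23 346] [ 0.5972 -0.2847  0.146 ]
[395.4 214.6] [  42   52 1083] [ 0.6084 -0.2255  0.146 ]
[632.9 209.6] [ 16  30 359] [ 0.6057 -0.1184  0.146 ]
[318.4 222.6] [ 40  18 508] [ 0.6123 -0.2605  0.146 ]
[535.1 253. ] [  62   58 1979] [ 0.6272 -0.1589  0.146 ]
[387.2 247.6] [ 27  37 553] [ 0.6246 -0.2283  0.146 ]
[316.1 279.5] [  68   68 3612] [ 0.6414 -0.2615  0.146 ]
top [(array([417.8, 194.7]), array([ 33,  25, 660], dtype=int32)), (array([452.1, 204.8]), array([ 16,  21, 234], dtype=int32)), (array([391. , 203.9]), array([ 11,  11, 113], dtype=int32)), (array([395.6, 242. ]), array([ 33,  44, 902], dtype=int32)), (array([438.4, 233. ]), array([ 8,  9, 69], dtype=int32))] scene [(array([382.9, 116.9]), array([ 5,  9, 42], dtype=int32)), (array([353.7, 151.8]), array([11,  8, 61], dtype=int32)), (array([402. , 151.9]), array([ 11,  11, 101], dtype=int32))]
stopper [ 0.6218 -0.2744  0.1694] 0.0058319142440353446
stopper [ 0.6282 -0.1568  0.1393] 0.003106329238693713
```

P1 and P2 now read upright: stoppers at (0.536,-0.210) and (0.627,-0.159). Lowering the last cruet more gently.

step_arm --moves "-0.1 -0.2 -0.8 0 0.15; -0.1 -0.2 -1.4 0 0.15; -0.1 -0.2 -1.8 0 0.15; -0.1 -0.2 -2.1 0 0.15; -0.1 -0.2 -2.3 0 0.15; -0.1 -0.2 -2.3 0 0.15; -0.1 -0.2 -2.3 0 0.15"

```text
time_s: 62.85
position: [0.6241, -0.2626, 0.1272]
eef_rot: [0.0, -0.001, 1.0, -0.0]
wrist_force: [0.6, 0.1, -1.1]
width: 0.0253
```

step_arm --moves "0 0 -0.2 0 0.15; 0 0 -0.35 0 0.15; 0 0 -0.35 0 0.15"

```text
time_s: 63.15
position: [0.6253, -0.2629, 0.1262]
eef_rot: [0.002, -0.001, 1.0, -0.001]
wrist_force: [1.3, -0.6, 6.5]
width: 0.0252
```

step_arm --moves "0 0 0 0 0.3; 0 0 0 0 0.45; 0 0 0 0 0.5; 0 0 0 0 0.5; 0 0 3 0 0.5; 0 0 7 0 0.5; 0 0 11 0 0.5; -3 0 13 0 0.5"

```text
time_s: 63.95
position: [0.5959, -0.2623, 0.2562]
eef_rot: [0.002, -0.002, 1.0, -0.001]
wrist_force: [-0.2, -0.7, 0.9]
width: 0.0429
```

step_arm --moves "-4 1.5 1 0 0.5; -4 1.5 1 0 0.5; -4 1.5 1 0 0.5"

```text
time_s: 64.25
position: [0.5536, -0.2473, 0.2639]
eef_rot: [0.0, -0.001, 1.0, -0.0]
wrist_force: [-0.1, -0.1, 0.0]
width: 0.0432
```

```bash
python3 look.py w21; python3 st.py w21 .146
```

```text
64.25 [ 0.5536 -0.2473  0.2639] jaw dir -0.0019067269657347726 0.9999981298295795 F [-0.0625 -0.1413  0.0464] w 0.043165379631293826 cam [ 0.4855 -0.2477  0.4063]
[337.6 189.5] [ 159  164 8816] [ 0.5536 -0.232   0.146 ]
[537.2 138.4] [ 36  32 957] [ 0.5138 -0.0833  0.146 ]
[522.1 240.1] [ 26  26 508] [ 0.5958 -0.0814  0.146 ]
[427.2 269.8] [ 29  19 404] [ 0.6226 -0.1561  0.146 ]
[293.9 284.6] [ 28  30 675] [ 0.6366 -0.2674  0.146 ]
```

The last cruet leans about 11° in +x and 4° in -y. Righting it in y, then in x.

step_arm --moves "4 -0.8 0 0 0.7; 7.8 -1.5 -2 0 0.7; 7.8 -1.5 -6 0 0.7; 7.8 -1.5 -9 0 0.7; 7.8 -1.5 -12 0 0.7; 7.8 -1.5 -14 0 0.7; 7.8 -1.5 -14 0 0.7; 7.8 -1.5 -14 0 0.7" --squeeze 20

```text
time_s: 65.1
position: [0.6326, -0.2626, 0.1231]
eef_rot: [-0.0, -0.001, 1.0, 0.0]
wrist_force: [0.5, -1.0, 0.7]
width: 0.0598
```

step_arm --moves "0 0 0 0 0.5; 0 0 0 0 0.42; 0 0 0 0 0.36; 0 0 0 0 0.34; 0 0 0 0 0.34; 0 0 0 0 0.38; 0 0 0 0 0.5; 0 0 0 0 0.6"

```text
time_s: 65.9
position: [0.6319, -0.2623, 0.1232]
eef_rot: [-0.0, -0.001, 1.0, 0.0]
wrist_force: [-0.2, 0.5, 1.0]
width: 0.0512
```

step_arm --moves "0 0 3 0 0.6; 0 0 7 0 0.6; -0.8 0 10 -8 0.85; -0.8 0 10 -16 0.85; -0.8 0 10 -24 0.85; -0.8 0 10 -32 0.85; -0.8 0 10 -40 0.85; -0.8 0 10 -48 0.85"

```text
time_s: 66.7
position: [0.624, -0.2624, 0.2232]
eef_rot: [-0.0, 0.408, 0.913, 0.0]
wrist_force: [0.2, -0.4, 0.8]
width: 0.0727
```

step_arm --moves "0 0 0 -8 0.85; 0 0 0 -16 0.85; 0 0 0 -24 0.85; 0 0 0 -32 0.85; 0 0 0 -40 0.85; 0 0 0 -42 0.85; 0 0 -2 -42 0.85; 0 0 -2 -42 0.85"

```text
time_s: 67.5
position: [0.6231, -0.2619, 0.2002]
eef_rot: [-0.002, 0.706, 0.708, -0.001]
wrist_force: [-0.2, 0.6, -0.4]
width: 0.0726
```

step_arm --moves "0 0 -3 0 0.85; 0 0 -5 0 0.85; 0 0 -7 0 0.85; 0 0 -8 0 0.85; 0 0 -8 0 0.85; 0 0 -8 0 0.7; 0 0 -8 0 0.6; 0 0 -8 0 0.5"

```text
time_s: 68.3
position: [0.6247, -0.2627, 0.125]
eef_rot: [0.001, 0.706, 0.708, 0.001]
wrist_force: [1.1, -0.4, 0.1]
width: 0.0429
```

step_arm --moves "0 0 0 0 0.42; 0 0 0 0 0.38; 0 0 0 0 0.36; 0 0 0 0 0.34; 0 0 0 0 0.34; 0 0 0 0 0.34; 0 0 0 0 0.34; 0 0 0 0 0.36"

```text
time_s: 69.1
position: [0.6238, -0.2624, 0.1231]
eef_rot: [-0.0, 0.706, 0.708, -0.0]
wrist_force: [0.2, 0.5, -0.0]
width: 0.0308
```

step_arm --moves "0 0 0 0 0.4; 0 0 0 0 0.48; 0 0 0 0 0.55; 0 0 0 0 0.55; 0 0 4 0 0.55; 0 0 9 0 0.55; 0 0 14 0 0.55; 0 0 17 8 0.55"

```text
time_s: 69.9
position: [0.6242, -0.2626, 0.2989]
eef_rot: [0.003, 0.655, 0.756, 0.001]
wrist_force: [0.1, 0.8, 1.0]
width: 0.047
```

step_arm --moves "-2 1 0 8 0.55; -4 2 0 16 0.55; -6 3 0 24 0.55; -7 5 0 32 0.55; -7 5 0 40 0.55; -7 5 0 48 0.55; -7 5 0 56 0.55; -7 5 0 64 0.55"

```text
time_s: 70.7
position: [0.5539, -0.2124, 0.2935]
eef_rot: [0.0, 0.153, 0.988, -0.0]
wrist_force: [-0.2, 0.3, 0.5]
width: 0.0472
```

step_arm --moves "-4 1 0 8 0.55; -4 1 0 16 0.55; -4 1 0 18 0.55; -4 1 0 18 0.55; -4 1 0 18 0.55"

```text
time_s: 71.2
position: [0.5141, -0.2025, 0.2935]
eef_rot: [0.0, -0.0, 1.0, -0.0]
wrist_force: [-0.2, 0.4, 0.3]
width: 0.0468
```

```bash
python3 look.py w22; python3 st.py w22 .146; python3 fin.py 22; python3 - <<'E'
from h import *
d=np.load("pics/w22.npz"); p={k:d[k] for k in("mtx","rvec","tvec")}
for k,(x,y) in dict(P1=(.5367,-.210),P2=(.626,-.159),P3=(.6243,-.2625)).items(): print(k,proj(p,[x,y,.146]).round(1),proj(p,[x,y,.078]).round(1))
E
```

```text
71.2 [ 0.5141 -0.2025  0.2935] jaw dir -0.00085432935425175 0.9999996325681663 F [-0.2282  0.3544  0.3375] w 0.046843295456735476 cam [ 0.4461 -0.2028  0.436 ]
[314.  207.7] [ 129  114 5964] [ 0.5384 -0.2058  0.146 ]
[465.8 183. ] [  46   93 1424] [ 0.5159 -0.0747  0.146 ]
[467.7 257. ] [ 29  26 507] [ 0.5857 -0.0649  0.146 ]
[364.  299.8] [ 23  26 475] [ 0.6303 -0.1584  0.146 ]
top [(array([391.5, 204.3]), array([ 12,  12, 131], dtype=int32)), (array([408. , 233.8]), array([  63,   68, 2256], dtype=int32))] scene [(array([376.9, 128.9]), array([10,  8, 57], dtype=int32)), (array([353.9, 151.7]), array([10,  9, 59], dtype=int32)), (array([402. , 151.9]), array([ 11,  11, 101], dtype=int32))]
stopper [ 0.6278 -0.1577  0.1391] 0.0023424842602998036
P1 [[309.3 205.9]] [[310.7 186.9]]
P2 [[363.5 295.8]] [[355.9 263. ]]
P3 [[254.4 294.1]] [[264.9 261.5]]
```

All three stoppers now match the upright projections to within about 2 px in the scene view. Backing off for an unobstructed final check.

step_arm --moves "-4 5 0 0 0.55; -8 10 0 0 0.55; -12 14 0 0 0.55; -12 19 0 0 0.55; -12 23 0 0 0.55; -12 23 0 0 0.55; -12 23 0 0 0.55; -12 23 0 0 0.55"

```text
time_s: 72.15
position: [0.3941, 0.0274, 0.2935]
eef_rot: [0.0, -0.001, 1.0, -0.0]
wrist_force: [0.5, -0.3, -1.3]
width: 0.0473
```

step_arm --moves "0 0 0 0 0.55; 0 0 0 0 0.55; 0 0 0 0 0.55; 0 0 0 0 0.55; 0 0 0 0 0.55; 0 0 0 0 0.55; 0 0 0 0 0.55; 0 0 0 0 0.55"

```text
time_s: 72.95
position: [0.394, 0.0276, 0.2934]
eef_rot: [0.0, -0.001, 1.0, 0.0]
wrist_force: [0.3, 0.1, 0.2]
width: 0.047
```

```bash
python3 fin.py 24; python3 - <<'E'
from rig import *
from h import *
np.set_printoptions(precision=4,suppress=True)
T,S=camera_params("top"),camera_params("scene")
for k,(x,y) in dict(P1=(.5367,-.210),P2=(.626,-.159),P3=(.6243,-.2625)).items(): print(k,"upright stopper scene",proj(S,[x,y,.146]),"top",proj(T,[x,y,.146]),"belly",proj(S,[x,y,.078]),proj(T,[x,y,.078]))
def w(n,box):
    im=cv2.imread(f"pics/{n}.png"); x0,y0,x1,y1=box; c=im[y0:y1,x0:x1].astype(int)
    m=(c.min(2)>(105 if "scene" in n else 62))&(c.max(2)-c.min(2)<55)
    return [(b[0]+[x0,y0],b[1][2:]) for b in blobs(cv2.morphologyEx(m.astype(np.uint8),cv2.MORPH_OPEN,np.ones((5,5))),80)]
print(w("scene24",(325,125,430,205)));print(w("top24",(365,185,460,270)))
# green lids then/now
for n in("scene0","scene24"):
    h=cv2.cvtColor(cv2.imread(f"pics/{n}.png"),cv2.COLOR_BGR2HSV); m=cv2.inRange(h,(50,100,40),(95,255,255)); m[:,:200]=0; m[240:]=0
    print(n,[(b[0],b[1][4]) for b in blobs(m>0,100)])
E
```

```text
top [(array([391. , 203.9]), array([ 11,  11, 113], dtype=int32)), (array([442. , 205.6]), array([ 13,  12, 143], dtype=int32)), (array([418. , 247.6]), array([ 13,  12, 140], dtype=int32))] scene [(array([376.9, 129. ]), array([10,  8, 55], dtype=int32)), (array([353.8, 152. ]), array([10,  8, 53], dtype=int32)), (array([401. , 153.4]), array([10,  9, 64], dtype=int32))]
stopper [ 0.6282 -0.1569  0.1387] 0.0034170676556955367
stopper [ 0.625 -0.26   0.142] 0.003179957709719293
stopper [ 0.5386 -0.2104  0.1402] 0.003942487858381896
P1 upright stopper scene [[401.2124 151.6145]] top [[418.6159 249.3871]] belly [[396.7193 174.766 ]] [[413.7107 250.3312]]
P2 upright stopper scene [[354.6186 149.1089]] top [[392.6925 205.2421]] belly [[352.3899 172.2992]] [[389.746  209.3563]]
P3 upright stopper scene [[377.1772 127.0782]] top [[443.9509 206.4157]] belly [[374.0543 149.9101]] [[437.2548 210.475 ]]
[(array([405.3, 141.4]), array([ 48,  21, 365], dtype=int32)), (array([375.6, 149.5]), array([ 22,  17, 314], dtype=int32)), (array([359.9, 169.6]), array([ 45,  22, 547], dtype=int32)), (array([398.3, 174.4]), array([ 23,  20, 372], dtype=int32)), (array([351.7, 188.2]), array([ 24,  10, 182], dtype=int32)), (array([395.3, 191.5]), array([ 22,  10, 162], dtype=int32))]
[(array([388. , 212.6]), array([ 18,  12, 126], dtype=int32)), (array([436.6, 214.6]), array([ 20,  14, 156], dtype=int32)), (array([409.9, 253.6]), array([ 16,  17, 147], dtype=int32))]
scene0 [(array([303.8, 169.2]), np.int32(133)), (array([247.3, 198.9]), np.int32(495))]
scene24 [(array([304. , 168.9]), np.int32(139)), (array([247.3, 198.9]), np.int32(496))]
```

All three stoppers are over their ring centres to within 2–3 mm (under about 3° of lean), and the jars have not moved. Handing in.

```bash
python3 -c "
from rig import *; print(finish_job())"
```

```text
the job is handed in; nothing more can be done
None
```

The job is handed in at about 73 s. The three cruets present each stand upright in their own ring on the cork mat, and the spare ring is still on its post.

**What went wrong on the way**
- **Leaning:** two cruets leaned about 12° and the third about 5° after the first placing. I straightened them by closing the jaws loosely round the stoppers.
- **Shifted ring:** one cruet and its ring then moved about 25 mm, leaving the ring over the mat's edge. I took this for the announced knock, but I can't rule out that I brushed it. I parked the cruet back in the tray, put the ring back in place and reseated the cruet.
- **Second lean:** another cruet leaned about 15° while I was doing that, cause unknown. I straightened it as well.

**Last checks**
- **Cruets:** all three stoppers were within about 3 mm of their ring centres from two views, so they lean less than about 3°.
- **Rings:** by measurement they lie about 10 mm or more inside the mat's edge.
- **Jars:** the green lids were within 0.3 pixel of where they started in the scene view.
- **Disagreement:** stopper heights came out at 0.139–0.142 m against the expected 0.146 m, with the two cameras 3–4 mm apart. I put this down to how the stoppers were picked out in the pictures.
- **By numbers only:** I had used all 16 pictures by then, so every check after the first straightening was numeric.

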